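# Line up the reagent bottles by height on the bottle row

### The arm

A 7-joint arm with a two-finger parallel gripper is mounted at the origin on a cart in front of the work surface, level with it; the furniture and walls round the work are solid. World frame = base frame: x ahead of the robot, y to its left, z up, the work surface at z = 0. Lengths are in m, angles in rad, forces in N, time in s.
With the tool pointing down it reaches from about 0.4 to 0.875 m from the base axis. Payload 19.3 kg.
Tool frame: the origin (TCP) lies at the very end of the fingers, on their centre line; the grasp point (between the pads) lies 19 mm behind it; z points along the fingers, x is the direction in which the jaws open and shut, and the axes are right-handed (so a half turn about z gives the same grasp; the last joint's range is limited). The gripper opens to 85 mm and grips with 20 to 120 N. Pads are 22 mm wide; open, the fingers measure 114 mm over their backs; the gripper's body (76 mm by 85 mm) begins 54 mm behind the grasp point. The pads swing forward as they close: fully open they stand 13 mm farther back than shut.
Start: joints at [1.182, 0.521, -0.036, 1.599, 0.021, 1.021, -0.113], TCP at [0.196, -0.594, 0.231] pointing down, gripper open.
Joint ranges: [-2.91, 2.91], [-0.3, 2.13], [-1.5, 1.42], [0.17, 2.43], [-1.26, 4.41], [0.16, 1.93], [-2.52, 2.52]. Speed limits (rad/s): [1.89, 1.89, 2.39, 2.39, 3.01, 3.01, 3.01].

### API

Orientations are given as [roll, pitch, yaw] about the fixed x, y, z axes, in that order (R = Rz(yaw) Ry(pitch) Rx(roll)).
In Python, from workcell import bot gives the robot as it stands.
- The arm moves only by the tool jog_arm, never from a script. Its argument "increments" is a list of rows, each an object of numbers: "wx", "wy", "wz": the turn, a rotation vector about the tool's x, y, z in degrees; "x", "y", "z": the shift along the tool's x, y, z in cm; "claw": the opening in per cent of the stroke, from 0 (shut) to 100 (fully open). A call has 1 to 10 rows; each row is the pose to reach, as a shift and turn from the pose measured when the call began, along the tool's axes at that moment; what a row does not reach only later rows make up. A row lasts 1/8 s, in which the tool goes at most 62.5 mm and 10.7 degrees, less where a joint would pass 70% of its speed; a pose out of reach is approached as far as the arm can. A call with a gripper value outside its range is refused whole. The fingers move at their own pace and stop on an object; "squeeze" is the grip in N (left out, the last holds). Time passes only in rows, so rows that repeat a pose let the fingers close. It gives the time, the measured TCP pose, the force and the opening at its end, in the units of the state.
- bot.observe(): the state, without advancing time (a new reading comes with each control period).
- bot.grab_frame(name): name is "scene" or "side" or "wrist"; returns a dict with "pixels" (480x640x3 uint8, red, green, blue), "fov_y" (degrees; the focal length in pixels is half the picture's height over the tangent of half this angle, whatever the lens; pixels are square), "cx", "cy" (the principal point, pixels), "k1" (the pictures are not rectified: a ray, as slopes to the right and down, at radius r is drawn at 1 + k1 r^2 times it, then the intrinsics apply), "origin" and "orientation" of the camera in the world. Camera axes: x right, y down, z forward; pixel columns grow to the right and rows downward; lengths in m; the calibration is good to about 2 mm. A picture is of the moment at which its call begins. There is no depth.
- bot.job_done(): hands the job in, once; it reports no verdict.
The state is a dict: "clock": time; "qpos": joint angles; "qd": joint speeds; "joint_efforts": joint torques, N m; "position": TCP position; "tool_rot": TCP orientation; "force": force on the tool from outside, world axes, zero at the start; "moment": the same for the moment, N m; "grip_width": finger opening in m.
Only numpy, scipy, OpenCV 4.12 (cv2) and the standard library are available. Lean on these libraries where they do the work, as an engineer would, in place of code of your own. Each camera call takes 0.05 s, during which the arm holds its last target.

### The job

Stand the three bottles from behind the white bottle row (brown dropper bottle, brown bottle with red cap, white bottle with blue cap) on its three blue pads, one on each pad, in order of height: the shortest on the pad next to the red end block, rising to the tallest next to the grey one. Set each bottle down upright in the middle of its pad, do not drop or tip any, leave the timer, the tape roll and the white-lidded cup where they are, and let go of everything at the end.

Things in the scene. Friction and masses are not known exactly. Their poses are not given: they have to be found in the camera images.
- dropper: Shortest of the three bottles, 82 mm: small brown dropper bottle with a slim black rubber teat. Round brown body 27 mm wide, straight-sided up to 36 mm (grip here), shoulder to 48 mm, a neck ring 20 mm wide to 55 mm, the teat 10 mm wide above. 0.03 to 0.06 kg. Stands upright and loose at the start; origin at the centre of its underside, z up its axis; round, so yaw does not matter.
- amber_bottle: Middle bottle, 98 mm: brown bottle with a red cap and pale label. Body 42 mm wide, straight-sided up to 64 mm, shoulder to 85 mm, cap 27 mm wide above. 0.08 to 0.15 kg. Stands upright and loose at the start; origin at the centre of its underside, z up its axis; round, so yaw does not matter.
- blue_cap_bottle: Tallest of the three bottles, 125 mm: white bottle with a blue cap. Body 54 mm wide, straight-sided up to 84 mm, shoulder to 109 mm, cap 32 mm wide above. 0.13 to 0.25 kg. Stands upright and loose at the start; origin at the centre of its underside, z up its axis; round, so yaw does not matter.
- bottle_row: The bottle row: a fixed white plate 68 x 252 mm, 8 mm thick, lying flat on the worktop in front of the bottles. Origin at the centre of its underside, x across it, y along it. On its top (8 mm up) three round blue pads of 59 mm with a dark rim, flush with the plate, centred at x = 0 and y = -75, 0 and +75 mm. A block stands across each end.
- red_block: Fixed red block 68 x 12 x 16 mm across one end of the bottle row's top, at y = +119 or -119 mm of the row: it marks the end for the shortest bottle. A like grey block stands at the other end, for the tallest. Origin at the centre of its underside, 8 mm above the worktop.
- timer: Bystander: loose white kitchen-style timer, 62 x 62 x 22 mm, lying on the worktop to the right of the row, near the microscope, whose fixed monitor hangs 0.39 to 0.57 m above the worktop with its left edge at about x = 0.40, y = 0.11 m: keep arm and wrist left of it. Origin at the centre of its underside. Not to be moved.
- tape_roll: Bystander: loose roll of beige tape lying flat, 67 mm across, 19 mm high, between the robot and the row. Origin at the centre of its underside. Not to be moved.
- cup: Bystander: loose sample cup with a white screw lid, 64 mm across, 70 mm high, to the left of the bottles. (Right behind the bottles is a fixed grey case 57 mm high, its front at x = 0.505 to 0.535 m.) Origin at the centre of its underside. Not to be moved.
There are look-alikes about, which are no part of the job. Leave any yellow look-alike of the amber_bottle alone.

How it is judged:
At the end, for the whole second after the job is handed in: From the red to the grey block stand dropper, red-capped and blue-capped bottle, each within 12 mm of its pad centre along and across the row, on the plate, upright within 0.08 rad, still, released; timer, tape roll and cup within 20 mm of their starts (((y of red_block in the frame of bottle_row above 0.1 m and y of dropper in the frame of bottle_row between 0.063 and 0.087 m and y of amber_bottle in the frame of bottle_row between -0.012 and 0.012 m and y of blue_cap_bottle in the frame of bottle_row between -0.087 and -0.063 m) or (y of red_block in the frame of bottle_row below -0.1 m and y of dropper in the frame of bottle_row between -0.087 and -0.063 m and y of amber_bottle in the frame of bottle_row between -0.012 and 0.012 m and y of blue_cap_bottle in the frame of bottle_row between 0.063 and 0.087 m)) and x of dropper in the frame of bottle_row between -0.012 and 0.012 m and z of dropper in the frame of bottle_row between 0.004 and 0.012 m and angle between each of dropper, amber_bottle, blue_cap_bottle's own z axis and vertical below 0.08 rad and linear speed of each of dropper, amber_bottle, blue_cap_bottle below 0.02 m/s and contact force between the fingers and dropper below 0.1 N and x of amber_bottle in the frame of bottle_row between -0.012 and 0.012 m and z of amber_bottle in the frame of bottle_row between 0.004 and 0.012 m and contact force between the fingers and amber_bottle below 0.1 N and x of blue_cap_bottle in the frame of bottle_row between -0.012 and 0.012 m and z of blue_cap_bottle in the frame of bottle_row between 0.004 and 0.012 m and contact force between the fingers and blue_cap_bottle below 0.1 N and distance of each of timer, tape_roll, cup from where it was at the start of the episode below 0.02 m); the robot touches nothing.
It fails at once if a bottle is tipped by more than 0.6 rad (angle between any of dropper, amber_bottle, blue_cap_bottle's own z axis and vertical above 0.6 rad).
It fails at once if a bottle is dropped (moves faster than 0.7 m/s out of the fingers) ((linear speed of dropper above 0.7 m/s and contact force between the fingers and dropper below 0.1 N) or (linear speed of amber_bottle above 0.7 m/s and contact force between the fingers and amber_bottle below 0.1 N) or (linear speed of blue_cap_bottle above 0.7 m/s and contact force between the fingers and blue_cap_bottle below 0.1 N)).
It fails at once if timer, tape roll or cup is moved by more than 20 mm (distance of any of timer, tape_roll, cup from where it was at the start of the episode above 0.02 m).
It also fails if it takes over 72 s, if anything falls off the work surface, if the arm or the gripper's body presses on something with over 40 N, if the wrist force passes 120 N, or if a joint passes its speed limit or range.

## Working session

There is one attempt and no reset: what is moved stays moved. The work goes in short steps, Python scripts to look and compute and a tool call to move; the robot and the scene stay as the last step left them, time stands still between calls to the robot, and variables do not carry over. Pictures are saved under pics/ and viewed, and the job is handed in when it is done.

Besides the shell and the picture viewer there is one more tool, called after "Request:" as a command line: name --argument value ..., lists and objects as JSON in quotes. jog_arm: Moves the arm, as the interface text tells. Its arguments: {"type":"object","properties":{"increments":{"type":"array","items":{"type":"object","properties":{"wx":{"type":"number"},"wy":{"type":"number"},"wz":{"type":"number"},"x":{"type":"number"},"y":{"type":"number"},"z":{"type":"number"},"claw":{"type":"number"}}}},"squeeze":{"type":"number"}},"required":["increments"]}

```bash
mkdir -p pics; ls; cat > h.py <<'E'
import numpy as np, cv2
from scipy.spatial.transform import Rotation as R
from workcell import bot
def grab(n,fn=None):
    f=bot.grab_frame(n)
    if fn: cv2.imwrite('pics/'+fn,cv2.cvtColor(f['pixels'],cv2.COLOR_RGB2BGR))
    return f
E
python3 - <<'E'
from h import *
for n in ['scene','side','wrist']:
    f=grab(n,n+'0.png'); print(n,{k:v for k,v in f.items() if k!='pixels'})
print(bot.observe())
E
```

```text
pics
scene {'fov_y': 46.02220604975145, 'cx': 327.4535057764286, 'cy': 238.44262959094206, 'k1': -0.07750591143037865, 'origin': array([0.05360351, 0.90551315, 0.68686271]), 'orientation': array([-2.35648727,  0.01404355, -2.66342017])}
side {'fov_y': 48.83037294964812, 'cx': 316.4155569246332, 'cy': 241.2728331578956, 'k1': -0.07355562129275144, 'origin': array([0.16289421, 1.09378801, 0.32686665]), 'orientation': array([-1.9072079 ,  0.00878356, -2.84992308])}
wrist {'fov_y': 70.0388858631124, 'cx': 310.7850851038215, 'cy': 238.5103110461527, 'k1': -0.018938855961424507, 'origin': array([ 0.26138954, -0.57187293,  0.37385218]), 'orientation': array([ 2.86555685e+00,  7.70457040e-04, -1.25180364e+00])}
{'clock': 0.15, 'qpos': array([ 1.18181694,  0.52187859, -0.03632903,  1.5998441 ,  0.02118095,
        1.02106251, -0.11282028]), 'qd': array([-6.72357937e-05, -3.19082217e-03,  2.23315128e-03, -2.21726568e-03,
       -1.52591074e-03, -3.43494680e-04, -6.17725136e-04]), 'joint_efforts': array([ 1.44989048e-03, -9.27383423e+01,  1.98060349e+00, -3.70057654e+01,
        1.81025290e-02,  6.24459120e-03, -1.38857768e-04]), 'position': array([ 0.19578867, -0.59330203,  0.23086879]), 'tool_rot': array([ 3.14155793e+00,  8.07926259e-04, -1.25205872e+00]), 'force': array([-0.52678422, -1.1084353 , -0.00486663]), 'moment': array([ 0.02661348, -0.0083812 , -0.00127581]), 'grip_width': 0.08565888265007399}
```

View pics/scene0.png

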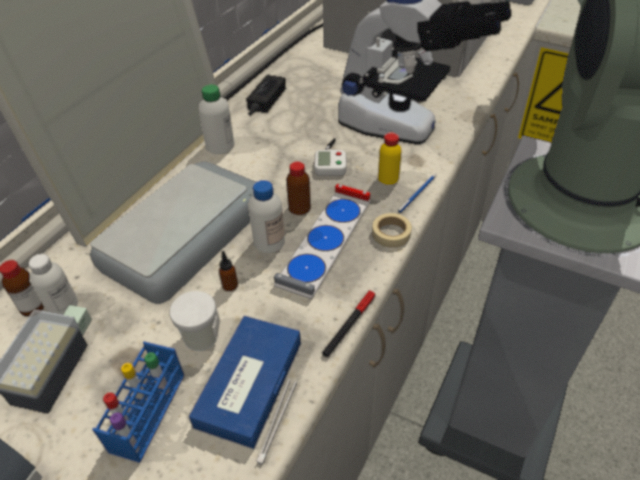

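View pics/side0.png

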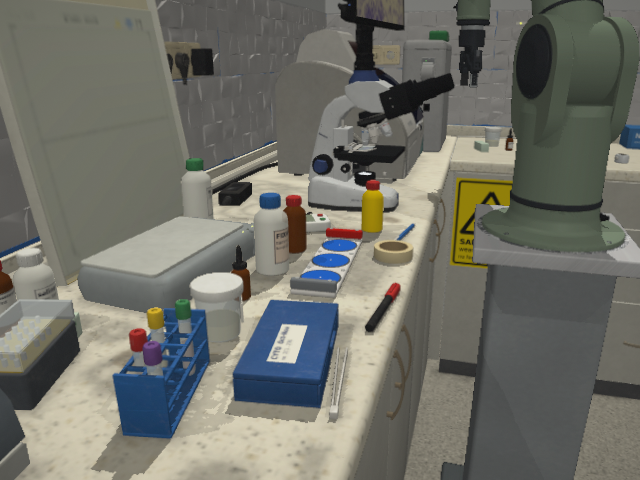

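View pics/wrist0.png

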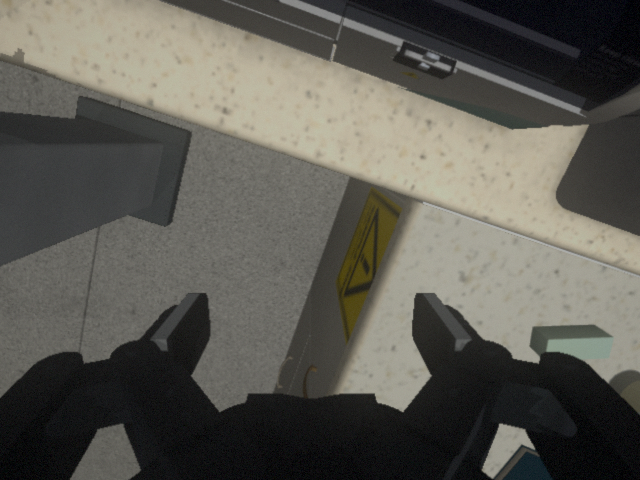

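```bash
cat >> h.py <<'E'
def cam(f):
    fl=240/np.tan(np.radians(f['fov_y'])/2)
    K=np.array([[fl,0,f['cx']],[0,fl,f['cy']],[0,0,1]])
    return K,np.array([f['k1'],0,0,0,0.]),R.from_euler('xyz',f['orientation']).as_matrix(),np.array(f['origin'])
def ray(f,uv):
    K,d,Rm,o=cam(f)
    p=cv2.undistortPoints(np.array(uv,float).reshape(-1,1,2),K,d).reshape(-1,2)
    v=np.c_[p,np.ones(len(p))]@Rm.T
    return o,v/np.linalg.norm(v,axis=1,keepdims=True)
def plane(f,uv,z):
    o,v=ray(f,uv); return o+v*((z-o[2])/v[:,2])[:,None]
def proj(f,P):
    K,d,Rm,o=cam(f)
    return cv2.projectPoints((np.atleast_2d(P)-o)@Rm,np.zeros(3),np.zeros(3),K,d)[0].reshape(-1,2)
def tri(fs,uvs):
    A=np.zeros((3,3));b=np.zeros(3)
    for f,uv in zip(fs,uvs):
        o,v=ray(f,uv); M=np.eye(3)-np.outer(v[0],v[0]); A+=M;b+=M@o
    return np.linalg.solve(A,b)
def blobs(f,lo,hi,amin=30,roi=None):
    hsv=cv2.cvtColor(f['pixels'],cv2.COLOR_RGB2HSV)
    if lo[0]>hi[0]:
        m=cv2.inRange(hsv,(lo[0],lo[1],lo[2]),(180,hi[1],hi[2]))|cv2.inRange(hsv,(0,lo[1],lo[2]),tuple(hi))
    else: m=cv2.inRange(hsv,tuple(lo),tuple(hi))
    if roi:
        k=np.zeros_like(m);k[roi[1]:roi[3],roi[0]:roi[2]]=255;m&=k
    n,l,s,c=cv2.connectedComponentsWithStats(m)
    return [(int(s[i][4]),s[i][:4].tolist(),c[i].round(1).tolist()) for i in range(1,n) if s[i][4]>=amin],l
E
python3 - <<'E'
from h import *
a=grab('scene');b=grab('side')
for n,f in (('scene',a),('side',b)):
    roi=(180,130,420,310)
    print(n)
    for nm,lo,hi in (('blue',(100,150,80),(125,255,255)),('red',(172,150,80),(6,255,255)),('brown',(3,120,30),(18,255,140))):
        print(nm); [print('  ',x) for x in blobs(f,lo,hi,30,roi)[0]]
c=cv2.cvtColor(a['pixels'][130:310,190:430],cv2.COLOR_RGB2BGR);cv2.imwrite('pics/crop_scene.png',cv2.resize(c,None,fx=3.2,fy=3.2,interpolation=2))
c=cv2.cvtColor(b['pixels'][170:310,210:430],cv2.COLOR_RGB2BGR);cv2.imwrite('pics/crop_side.png',cv2.resize(c,None,fx=3.5,fy=3.5,interpolation=2))
E
```

```text
scene
blue
   (254, [254, 182, 18, 18], [262.5, 189.9])
   (539, [327, 200, 32, 21], [342.6, 210.1])
   (631, [309, 226, 34, 24], [325.2, 237.5])
   (727, [289, 255, 35, 26], [306.1, 267.5])
red
   (130, [384, 133, 15, 12], [391.0, 138.8])
   (174, [290, 162, 14, 15], [296.7, 169.1])
   (248, [336, 185, 34, 15], [352.4, 192.0])
   (157, [357, 291, 17, 19], [365.4, 300.8])
brown
   (796, [287, 169, 23, 45], [298.3, 192.9])
   (297, [220, 267, 17, 23], [228.4, 278.4])
side
blue
   (275, [260, 193, 20, 15], [269.5, 200.1])
   (49, [399, 224, 15, 15], [405.7, 231.1])
   (283, [323, 240, 33, 11], [339.1, 244.8])
   (356, [313, 254, 35, 13], [330.0, 259.8])
   (279, [301, 270, 39, 11], [321.1, 274.8])
   (81, [300, 303, 20, 7], [310.5, 305.4])
red
   (106, [366, 180, 14, 10], [372.2, 184.6])
   (156, [286, 195, 15, 12], [293.1, 200.6])
   (290, [326, 228, 36, 11], [343.6, 233.0])
   (129, [385, 283, 15, 17], [393.3, 290.2])
brown
   (796, [284, 204, 22, 49], [296.1, 228.3])
   (259, [232, 268, 19, 33], [244.3, 281.9])
```

View pics/crop_scene.png

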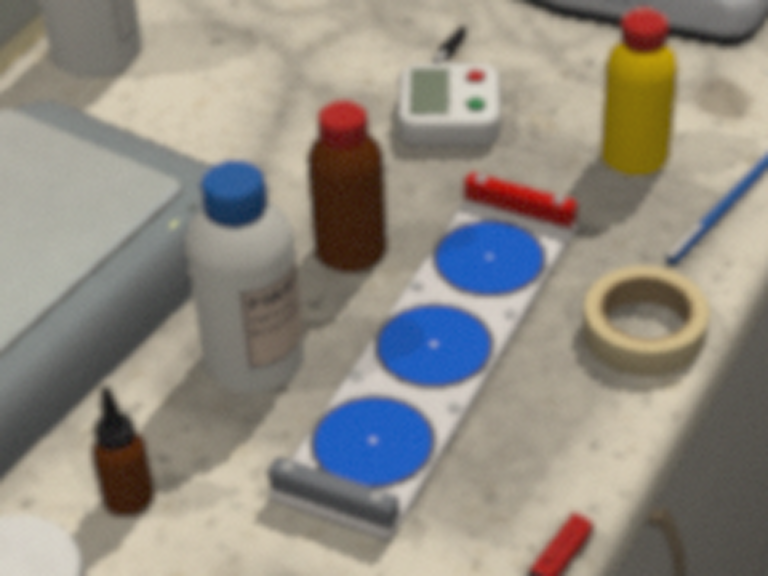

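View pics/crop_side.png

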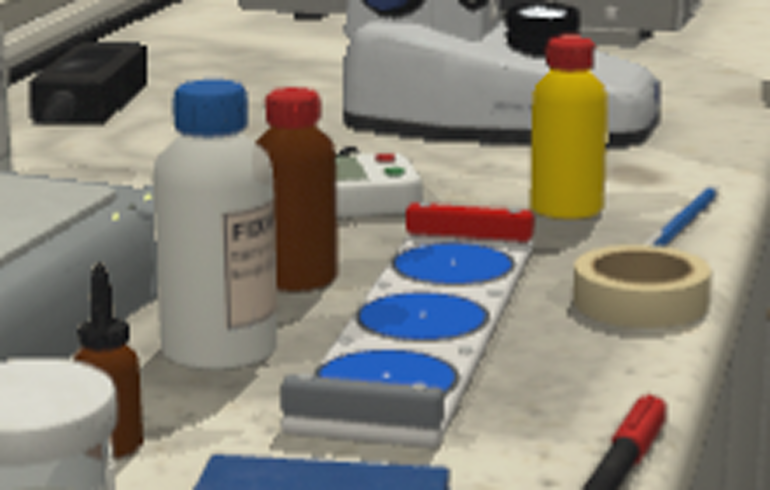

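```bash
python3 - <<'E'
from h import *
a=grab('scene');b=grab('side')
pa=plane(a,[[342.6,210.1],[325.2,237.5],[306.1,267.5]],.008);pb=plane(b,[[339.1,244.8],[330,259.8]],.008)
print('pads',pa.round(4).tolist(),pb.round(4).tolist())
print('amber cap',tri((a,b),([296.7,169.1],[293.1,200.6])),plane(a,[[296.7,169.1]],.092),plane(b,[[293.1,200.6]],.091))
print('blue cap',tri((a,b),([262.5,189.9],[269.5,200.1])),plane(a,[[262.5,189.9]],.119),plane(b,[[269.5,200.1]],.118))
# dropper: teat tip and body bottom
print('drop body', plane(a,[[228.4,278.4]],.022),'tip',plane(a,[[224,252]],.082),tri((a,b),([224,252],[238.5,246])))
# others
print('red/grey',plane(a,[[352.4,192]],.02),plane(a,[[295,285]],.02), 'tape',plane(a,[[391,231]],.01),'timer',plane(a,[[330,162]],.02),'cup lid',plane(a,[[193,306]],.07),'yellow cap',plane(a,[[391,138.8]],.092))
print('case edge',plane(a,[[150,297],[252,212],[105,235]],.057))
E
```

```text
pads [[0.383, 0.2318, 0.008], [0.3788, 0.3072, 0.008], [0.3746, 0.3819, 0.008]] [[0.3831, 0.2289, 0.008], [0.3792, 0.3045, 0.008]]
amber cap [0.45854102 0.25636801 0.09160384] [[0.45816032 0.25681988 0.092     ]] [[0.45943265 0.25410788 0.091     ]]
blue cap [0.46306435 0.35382517 0.1172185 ] [[0.46183681 0.35554422 0.119     ]] [[0.46187962 0.35663587 0.118     ]]
drop body [[0.46551895 0.46751053 0.022     ]] tip [[0.46382547 0.46685551 0.082     ]] [0.4662351  0.4650472  0.07952886]
red/grey [[0.38299373 0.19179366 0.02      ]] [[0.36668073 0.43073905 0.02      ]] tape [[0.28423811 0.24445542 0.01      ]] timer [[0.46033011 0.13042486 0.02      ]] cup lid [[0.45118596 0.56386077 0.07      ]] yellow cap [[0.34907461 0.10368229 0.092     ]]
case edge [[0.52575293 0.57205554 0.057     ]
 [0.49178631 0.35162376 0.057     ]
 [0.67677524 0.50484348 0.057     ]]
```

```bash
python3 - <<'E'
from h import *
b=grab('side');a=grab('scene')
c=cv2.cvtColor(b['pixels'][0:220,260:500],cv2.COLOR_RGB2BGR);cv2.imwrite('pics/mon.png',cv2.resize(c,None,fx=3.2,fy=2.7,interpolation=2))
print(proj(b,[[.4,.11,.39],[.4,.11,.57],[.4,-.1,.39],[.5,.0,.39],[.4,0,.57]]).round())
print(proj(a,[[.4,.11,.39],[.4,-.1,.39],[.5,.0,.39]]).round())
E
```

```text
[[347.  21.]
 [348. -89.]
 [370.  27.]
 [312.  26.]
 [361. -75.]]
[[370. -34.]
 [419. -71.]
 [342. -63.]]
```

View pics/mon.png

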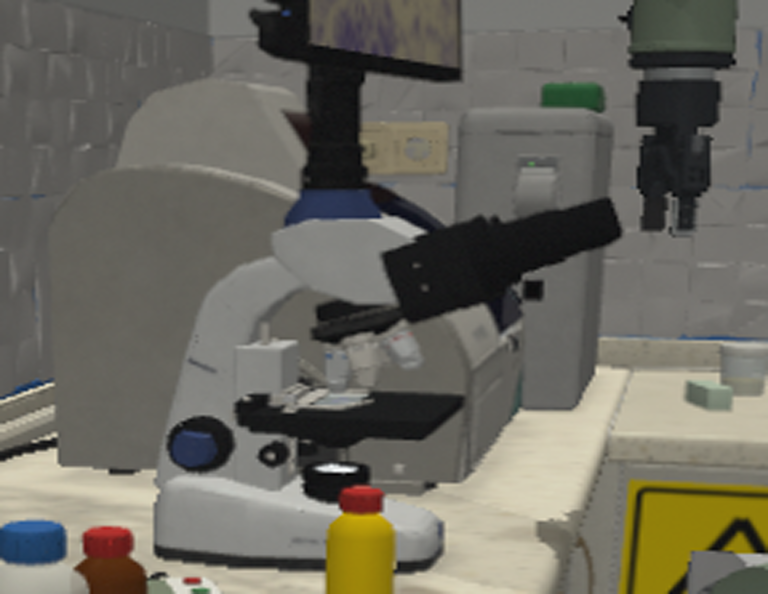

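```bash
python3 - <<'E'
from h import *
b=grab('side');a=grab('scene')
for z in (.37,.39,.41): print(z,plane(b,[[404,29]],z).round(3))
print('eyepiece',tri((a,b),([510,10],[453,78])),tri((a,b),([503,22],[453,88])))
print('scope base', plane(a,[[345,118],[433,128],[380,137]],.02).round(3))
o,v=ray(b,[[404,29],[404,5]]); 
for y in (.1,0,-.1,-.2,-.3): print(y,(o+v*((y-o[1])/v[:,1])[:,None]).round(3).tolist())
E
```

```text
0.37 [[0.284 0.212 0.37 ]]
0.39 [[ 0.34  -0.197  0.39 ]]
0.41 [[ 0.397 -0.605  0.41 ]]
eyepiece [ 0.21813972 -0.08439613  0.28598719] [ 0.21984523 -0.07001851  0.26758387]
scope base [[ 0.502 -0.02   0.02 ]
 [ 0.322 -0.068  0.02 ]
 [ 0.407  0.011  0.02 ]]
0.1 [[0.3, 0.1, 0.375], [0.301, 0.1, 0.415]]
0 [[0.313, 0.0, 0.38], [0.315, 0.0, 0.424]]
-0.1 [[0.327, -0.1, 0.385], [0.329, -0.1, 0.433]]
-0.2 [[0.341, -0.2, 0.39], [0.343, -0.2, 0.442]]
-0.3 [[0.355, -0.3, 0.395], [0.356, -0.3, 0.451]]
```

Request:
jog_arm --increments '[{"z":-6},{"z":-12},{"z":-18},{"z":-24},{"z":-30},{"z":-36},{"z":-42},{"z":-44},{"z":-44}]'

```text
schema error: expected keys wx, wy, wz, x, y, z, claw
```

Request:
jog_arm --increments '[{"x":0,"y":0,"z":-6,"wx":0,"wy":0,"wz":0,"claw":100},{"x":0,"y":0,"z":-12,"wx":0,"wy":0,"wz":0,"claw":100},{"x":0,"y":0,"z":-18,"wx":0,"wy":0,"wz":0,"claw":100},{"x":0,"y":0,"z":-24,"wx":0,"wy":0,"wz":0,"claw":100},{"x":0,"y":0,"z":-30,"wx":0,"wy":0,"wz":0,"claw":100},{"x":0,"y":0,"z":-36,"wx":0,"wy":0,"wz":0,"claw":100},{"x":0,"y":0,"z":-42,"wx":0,"wy":0,"wz":0,"claw":100},{"x":0,"y":0,"z":-44,"wx":0,"wy":0,"wz":0,"claw":100},{"x":0,"y":0,"z":-44,"wx":0,"wy":0,"wz":0,"claw":100}]'

```text
clock: 1.68
position: [0.1915, -0.5826, 0.6463]
tool_rot: [3.14, -0.041, -1.254]
force: [-0.1, 0.4, -1.1]
grip_width: 0.0857
```

```bash
python3 - <<'E'
from h import *
s=bot.observe(); print(s['clock'],s['position'],s['tool_rot'],s['qpos'],s['force'])
grab('wrist','w1.png');grab('side','s1.png')
E
```

```text
1.675 [ 0.19152846 -0.5825926   0.6462805 ] [ 3.13981163 -0.04140955 -1.25403289] [ 0.97510836  0.4236322   0.37769663  0.76591648 -0.16376688  1.93236394
  0.00331075] [-0.06817974  0.40129489 -1.08261556]
```

View pics/w1.png

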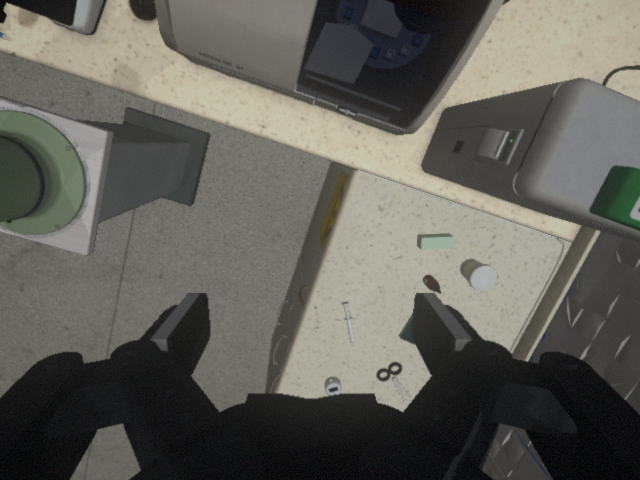

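View pics/s1.png

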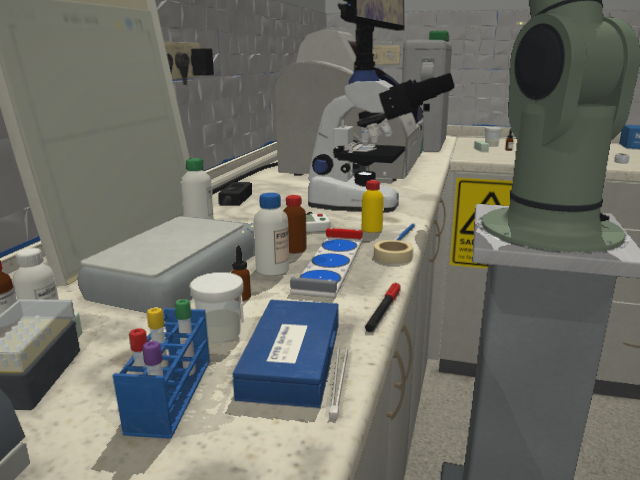

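```bash
cat >> h.py <<'E'
def rows(wps,claw):
    """wps: list of (x,y,z,yaw[,tilt]); tilt = radial-outward tilt about tool y. prints rows"""
    s=bot.observe(); p0=np.array(s['position']);R0=R.from_euler('xyz',s['tool_rot'])
    for w in wps:
        Rt=R.from_euler('z',w[3])*R.from_euler('x',np.pi)*R.from_euler('y',w[4] if len(w)>4 else 0)
        t=R0.inv().apply(np.array(w[:3])-p0)*100; r=np.degrees((R0.inv()*Rt).as_rotvec())
        print('{"x": %.1f, "y": %.1f, "z": %.1f, "wx": %.1f, "wy": %.1f, "wz": %.1f, "claw": %g},'%(*t,*r,claw))
E
python3 - <<'E'
from h import *
az=-1.254
P=[(.6*np.cos(az),.6*np.sin(az),.69,az,t) for t in (.17,.34,.5,.5)]
P+=[(.6*np.cos(az+d),.6*np.sin(az+d),.69,az+d,.5) for d in np.radians([6,12,18,24,30,36])]
rows(P,100)
E
```

```text
{"x": -1.2, "y": 0.2, "z": -4.7, "wx": -0.0, "wy": 7.7, "wz": 0.2, "claw": 100},
{"x": -1.2, "y": 0.2, "z": -4.7, "wx": -0.1, "wy": 17.5, "wz": 0.2, "claw": 100},
{"x": -1.2, "y": 0.2, "z": -4.7, "wx": -0.1, "wy": 26.6, "wz": 0.2, "claw": 100},
{"x": -1.2, "y": 0.2, "z": -4.7, "wx": -0.1, "wy": 26.6, "wz": 0.2, "claw": 100},
{"x": -1.5, "y": -6.1, "z": -4.7, "wx": 1.5, "wy": 26.6, "wz": -5.7, "claw": 100},
{"x": -2.5, "y": -12.3, "z": -4.8, "wx": 3.1, "wy": 26.5, "wz": -11.5, "claw": 100},
{"x": -4.1, "y": -18.4, "z": -4.8, "wx": 4.7, "wy": 26.4, "wz": -17.4, "claw": 100},
{"x": -6.3, "y": -24.2, "z": -4.9, "wx": 6.3, "wy": 26.2, "wz": -23.2, "claw": 100},
{"x": -9.1, "y": -29.8, "z": -5.0, "wx": 7.9, "wy": 26.0, "wz": -29.0, "claw": 100},
{"x": -12.5, "y": -35.1, "z": -5.1, "wx": 9.5, "wy": 25.8, "wz": -34.9, "claw": 100},
```

Request:
jog_arm --increments '[{"x":-1.2,"y":0.2,"z":-4.7,"wx":0,"wy":7.7,"wz":0,"claw":100},{"x":-1.2,"y":0.2,"z":-4.7,"wx":0,"wy":17.5,"wz":0,"claw":100},{"x":-1.2,"y":0.2,"z":-4.7,"wx":0,"wy":26.6,"wz":0,"claw":100},{"x":-1.2,"y":0.2,"z":-4.7,"wx":0,"wy":26.6,"wz":0,"claw":100},{"x":-1.5,"y":-6.1,"z":-4.7,"wx":1.5,"wy":26.6,"wz":-5.7,"claw":100},{"x":-2.5,"y":-12.3,"z":-4.8,"wx":3.1,"wy":26.5,"wz":-11.5,"claw":100},{"x":-4.1,"y":-18.4,"z":-4.8,"wx":4.7,"wy":26.4,"wz":-17.4,"claw":100},{"x":-6.3,"y":-24.2,"z":-4.9,"wx":6.3,"wy":26.2,"wz":-23.2,"claw":100},{"x":-9.1,"y":-29.8,"z":-5.0,"wx":7.9,"wy":26.0,"wz":-29.0,"claw":100},{"x":-12.5,"y":-35.1,"z":-5.1,"wx":9.5,"wy":25.8,"wz":-34.9,"claw":100}]'

```text
clock: 3.02
position: [0.4876, -0.3515, 0.689]
tool_rot: [3.141, -0.496, -0.621]
force: [1.1, 0.3, 0.5]
grip_width: 0.0851
```

```bash
python3 - <<'E'
from h import *
s=bot.observe(); print(s['clock'],s['position'],s['tool_rot'],s['qpos'],s['force'])
grab('wrist','w2.png')
E
```

```text
3.025 [ 0.48757565 -0.3514518   0.68904033] [ 3.14070492 -0.49595256 -0.62067202] [ 0.45115695  0.07539707  0.04615666  1.18449791  0.05741131  1.38950241
 -0.12075032] [1.1387102  0.25182929 0.4743172 ]
```

View pics/w2.png

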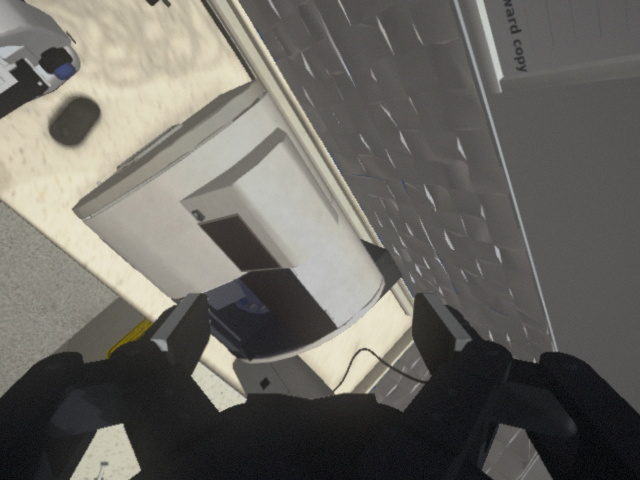

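```bash
python3 - <<'E'
from h import *
az=-.621
P=[]
for i in range(1,11):
    a=az+np.radians(6.5*i); r=.6-.008*i
    P.append((r*np.cos(a),r*np.sin(a),.69,a,.5))
rows(P,100)
E
```

```text
{"x": -1.0, "y": -6.1, "z": -0.7, "wx": 2.7, "wy": 0.3, "wz": -5.1, "claw": 100},
{"x": -2.6, "y": -12.6, "z": -1.6, "wx": 5.8, "wy": 0.3, "wz": -10.8, "claw": 100},
{"x": -4.8, "y": -18.7, "z": -2.7, "wx": 8.9, "wy": 0.3, "wz": -16.5, "claw": 100},
{"x": -7.6, "y": -24.4, "z": -4.2, "wx": 12.0, "wy": 0.2, "wz": -22.2, "claw": 100},
{"x": -10.9, "y": -29.7, "z": -6.0, "wx": 15.1, "wy": 0.2, "wz": -27.9, "claw": 100},
{"x": -14.7, "y": -34.4, "z": -8.1, "wx": 18.2, "wy": 0.2, "wz": -33.6, "claw": 100},
{"x": -18.9, "y": -38.5, "z": -10.3, "wx": 21.3, "wy": 0.2, "wz": -39.4, "claw": 100},
{"x": -23.3, "y": -42.0, "z": -12.7, "wx": 24.4, "wy": 0.2, "wz": -45.1, "claw": 100},
{"x": -28.1, "y": -44.9, "z": -15.3, "wx": 27.5, "wy": 0.2, "wz": -50.8, "claw": 100},
{"x": -33.0, "y": -47.0, "z": -17.9, "wx": 30.6, "wy": 0.2, "wz": -56.5, "claw": 100},
```

Request:
jog_arm --increments '[{"x":-1.0,"y":-6.1,"z":-0.7,"wx":2.7,"wy":0.3,"wz":-5.1,"claw":100},{"x":-2.6,"y":-12.6,"z":-1.6,"wx":5.8,"wy":0.3,"wz":-10.8,"claw":100},{"x":-4.8,"y":-18.7,"z":-2.7,"wx":8.9,"wy":0.3,"wz":-16.5,"claw":100},{"x":-7.6,"y":-24.4,"z":-4.2,"wx":12.0,"wy":0.2,"wz":-22.2,"claw":100},{"x":-10.9,"y":-29.7,"z":-6.0,"wx":15.1,"wy":0.2,"wz":-27.9,"claw":100},{"x":-14.7,"y":-34.4,"z":-8.1,"wx":18.2,"wy":0.2,"wz":-33.6,"claw":100},{"x":-18.9,"y":-38.5,"z":-10.3,"wx":21.3,"wy":0.2,"wz":-39.4,"claw":100},{"x":-23.3,"y":-42.0,"z":-12.7,"wx":24.4,"wy":0.2,"wz":-45.1,"claw":100},{"x":-28.1,"y":-44.9,"z":-15.3,"wx":27.5,"wy":0.2,"wz":-50.8,"claw":100},{"x":-33.0,"y":-47.0,"z":-17.9,"wx":30.6,"wy":0.2,"wz":-56.5,"claw":100}]'

```text
clock: 4.32
position: [0.4619, 0.2416, 0.6895]
tool_rot: [-3.139, -0.496, 0.517]
force: [0.3, 0.7, -0.4]
grip_width: 0.0855
```

```bash
python3 - <<'E'
from h import *
s=bot.observe(); print(s['clock'],s['position'],s['tool_rot'],s['qpos'],s['force'])
az=s['tool_rot'][2]
P=[]
# on to az .75, r .55, then down to z .35 vertical
for a,r,z,t in ((.60,.52,.69,.5),(.69,.55,.66,.4),(.73,.57,.60,.25),(.73,.58,.54,.1),(.73,.58,.48,0),(.73,.58,.42,0),(.73,.58,.36,0),(.73,.58,.32,0),(.73,.58,.32,0)):
    P.append((r*np.cos(a),r*np.sin(a),z,a,t))
rows(P,100)
E
```

```text
4.325 [0.46192987 0.24161716 0.68947217] [-3.13931323 -0.49575228  0.51699284] [-8.30761846e-02 -5.85783696e-02 -4.88388722e-01  1.31399196e+00
 -9.01519155e-04  1.38423465e+00 -6.01847315e-02] [ 0.34682094  0.6751335  -0.43185332]
{"x": -0.2, "y": -6.1, "z": -0.2, "wx": 2.1, "wy": 0.2, "wz": -4.2, "claw": 100},
{"x": 0.4, "y": -11.3, "z": 3.6, "wx": 4.2, "wy": -5.5, "wz": -8.9, "claw": 100},
{"x": -1.1, "y": -13.9, "z": 9.6, "wx": 4.3, "wy": -14.0, "wz": -11.4, "claw": 100},
{"x": -3.1, "y": -14.1, "z": 15.4, "wx": 3.5, "wy": -22.6, "wz": -11.7, "claw": 100},
{"x": -5.9, "y": -14.0, "z": 20.6, "wx": 2.9, "wy": -28.3, "wz": -11.9, "claw": 100},
{"x": -8.8, "y": -14.0, "z": 25.9, "wx": 2.9, "wy": -28.3, "wz": -11.9, "claw": 100},
{"x": -11.6, "y": -14.0, "z": 31.2, "wx": 2.9, "wy": -28.3, "wz": -11.9, "claw": 100},
{"x": -13.5, "y": -14.0, "z": 34.7, "wx": 2.9, "wy": -28.3, "wz": -11.9, "claw": 100},
{"x": -13.5, "y": -14.0, "z": 34.7, "wx": 2.9, "wy": -28.3, "wz": -11.9, "claw": 100},
```

Request:
jog_arm --increments '[{"x":-0.2,"y":-6.1,"z":-0.2,"wx":2.1,"wy":0.2,"wz":-4.2,"claw":100},{"x":0.4,"y":-11.3,"z":3.6,"wx":4.2,"wy":-5.5,"wz":-8.9,"claw":100},{"x":-1.1,"y":-13.9,"z":9.6,"wx":4.3,"wy":-14.0,"wz":-11.4,"claw":100},{"x":-3.1,"y":-14.1,"z":15.4,"wx":3.5,"wy":-22.6,"wz":-11.7,"claw":100},{"x":-5.9,"y":-14.0,"z":20.6,"wx":2.9,"wy":-28.3,"wz":-11.9,"claw":100},{"x":-8.8,"y":-14.0,"z":25.9,"wx":2.9,"wy":-28.3,"wz":-11.9,"claw":100}]'

```text
clock: 5.08
position: [0.433, 0.3871, 0.4163]
tool_rot: [-3.137, 0.008, 0.73]
force: [1.3, 1.1, -1.4]
grip_width: 0.0852
```

```bash
python3 - <<'E'
from h import *
s=bot.observe(); print(s['clock'],s['position'],s['tool_rot'],s['qpos'],s['force'])
grab('wrist','w3.png');grab('scene','s3.png')
E
```

```text
5.075 [0.43303781 0.38706128 0.41630774] [-3.13697173  0.0075262   0.72951072] [-0.34939942  0.38424445 -0.69289     1.41228427  0.23743625  1.43764585
 -0.30944732] [ 1.34612779  1.11526557 -1.3998464 ]
```

View pics/w3.png

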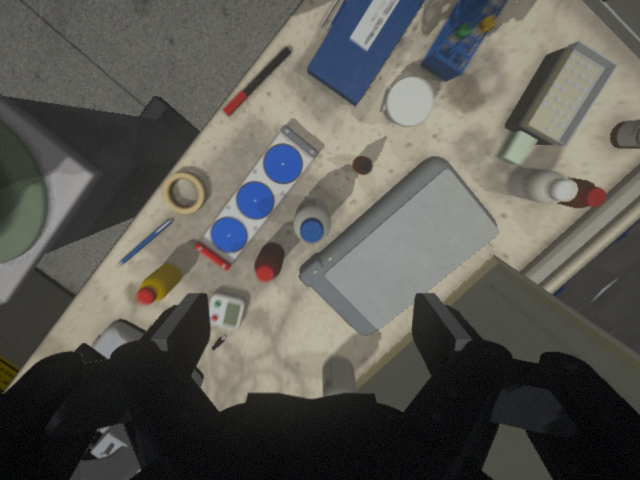

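View pics/s3.png

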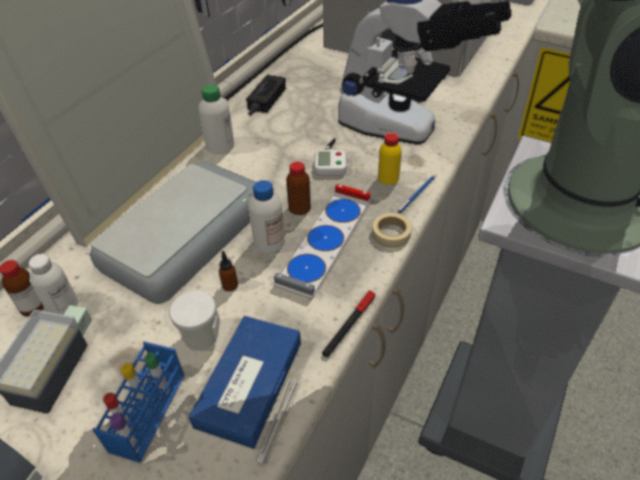

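```bash
python3 - <<'E'
from h import *
f=grab('wrist'); 
B,_=blobs(f,(100,140,60),(125,255,255),100,(190,120,340,260))
print(B)
for n,b in enumerate(B):
    print(plane(f,[b[2]],.008).round(4), plane(f,[b[2]],.125).round(4))
Rr,_=blobs(f,(172,140,60),(6,255,255),60,(180,120,340,300)); 
for b in Rr: print('red',b,plane(f,[b[2]],.098).round(4),plane(f,[b[2]],.024).round(4))
D,_=blobs(f,(0,30,10),(180,255,95),60,(345,150,380,180));
for b in D: print('drop',b,plane(f,[b[2]],.055).round(4))
c=cv2.cvtColor(f['pixels'][120:300,180:420],cv2.COLOR_RGB2BGR);cv2.imwrite('pics/cw.png',cv2.resize(c,None,fx=3.2,fy=3.2,interpolation=2))
E
```

```text
[(1106, [268, 144, 37, 38], [285.7, 162.6]), (1015, [240, 182, 36, 36], [257.4, 199.7]), (930, [214, 218, 35, 34], [230.8, 234.8]), (354, [305, 222, 21, 21], [315.0, 231.8])]
[[0.3726 0.3833 0.008 ]] [[0.3758 0.3946 0.125 ]]
[[0.3767 0.3081 0.008 ]] [[0.3791 0.3355 0.125 ]]
[[0.3811 0.2328 0.008 ]] [[0.3825 0.2763 0.125 ]]
[[0.4819 0.3306 0.008 ]] [[0.4618 0.3532 0.125 ]]
red (225, [196, 244, 36, 27], [213.5, 256.6]) [[0.3836 0.2244 0.098 ]] [[0.383  0.1902 0.024 ]]
red (232, [259, 266, 19, 17], [267.3, 274.2]) [[0.4576 0.2553 0.098 ]] [[0.4689 0.2261 0.024 ]]
drop (257, [357, 155, 20, 19], [366.4, 163.8]) [[0.4612 0.4639 0.055 ]]
```

View pics/cw.png

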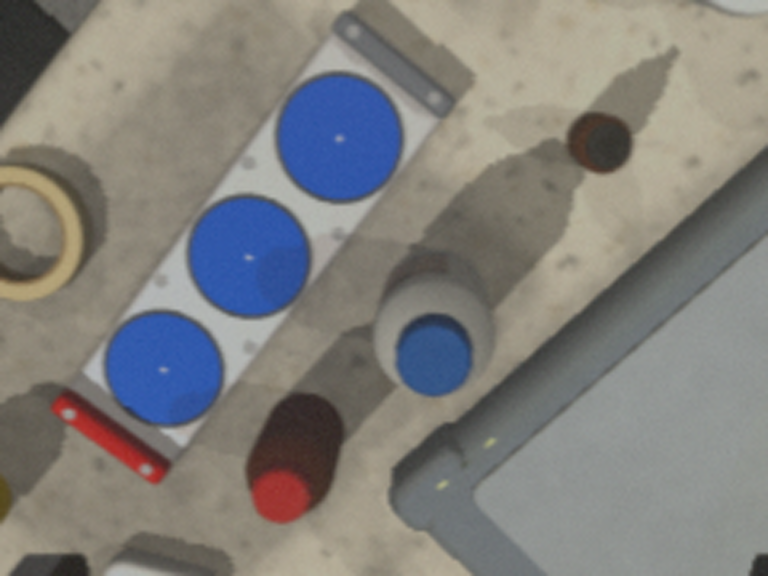

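```bash
python3 - <<'E'
from h import *
s=bot.observe(); print(s['clock'],s['position'],s['tool_rot'])
P=[(.44,.378,.38,.9),(.448,.37,.34,1.07),(.455,.362,.30,1.24),(.4623,.354,.26,1.41),(.4623,.354,.22,1.57),(.4623,.354,.20,1.57),(.4623,.354,.20,1.57)]
rows(P,100)
E
```

```text
5.225 [0.43251889 0.3856343  0.41875704] [-3.13935776  0.00627942  0.72895552]
{"x": 0.1, "y": 1.1, "z": 3.9, "wx": -0.2, "wy": 0.3, "wz": -9.8, "claw": 100},
{"x": 0.2, "y": 2.2, "z": 7.9, "wx": -0.2, "wy": 0.3, "wz": -19.5, "claw": 100},
{"x": 0.2, "y": 3.3, "z": 11.9, "wx": -0.2, "wy": 0.3, "wz": -29.3, "claw": 100},
{"x": 0.2, "y": 4.4, "z": 15.9, "wx": -0.2, "wy": 0.3, "wz": -39.0, "claw": 100},
{"x": 0.2, "y": 4.4, "z": 19.9, "wx": -0.3, "wy": 0.3, "wz": -48.2, "claw": 100},
{"x": 0.3, "y": 4.4, "z": 21.9, "wx": -0.3, "wy": 0.3, "wz": -48.2, "claw": 100},
{"x": 0.3, "y": 4.4, "z": 21.9, "wx": -0.3, "wy": 0.3, "wz": -48.2, "claw": 100},
```

Request:
jog_arm --increments '[{"x":0.1,"y":1.1,"z":3.9,"wx":-0.2,"wy":0.3,"wz":-9.8,"claw":100},{"x":0.2,"y":2.2,"z":7.9,"wx":-0.2,"wy":0.3,"wz":-19.5,"claw":100},{"x":0.2,"y":3.3,"z":11.9,"wx":-0.2,"wy":0.3,"wz":-29.3,"claw":100},{"x":0.2,"y":4.4,"z":15.9,"wx":-0.2,"wy":0.3,"wz":-39.0,"claw":100},{"x":0.2,"y":4.4,"z":19.9,"wx":-0.3,"wy":0.3,"wz":-48.2,"claw":100},{"x":0.3,"y":4.4,"z":21.9,"wx":-0.3,"wy":0.3,"wz":-48.2,"claw":100},{"x":0.3,"y":4.4,"z":21.9,"wx":-0.3,"wy":0.3,"wz":-48.2,"claw":100}]'

```text
clock: 6.1
position: [0.4637, 0.3549, 0.2007]
tool_rot: [3.141, -0.001, 1.565]
force: [-0.8, 0.3, -0.0]
grip_width: 0.0853
```

```bash
python3 - <<'E'
from h import *
s=bot.observe(); print(s['clock'],s['position'],s['tool_rot'],s['qpos'],s['force'])
f=grab('wrist','w4.png');grab('scene','s4.png')
print(proj(f,[[.4623,.354,.125],[.4585,.256,.098],[.464,.4655,.082]]).round())
P=[(.4623,.354,.18,1.57),(.4623,.354,.14,1.57),(.4623,.354,.10,1.57),(.4623,.354,.075,1.57),(.4623,.354,.057,1.57),(.4623,.354,.057,1.57),(.4623,.354,.057,1.57)]
rows(P,100)
E
```

```text
6.1 [0.46372442 0.35487485 0.20071345] [ 3.14093832e+00 -5.16998975e-04  1.56536719e+00] [-0.21525456  0.59672884 -0.78899122  1.71528475  0.48284989  1.03383902
  0.39384122] [-0.79505227  0.2972351  -0.04509145]
[[310. 247.]
 [178. 232.]
 [451. 232.]]
{"x": -0.1, "y": -0.1, "z": 2.2, "wx": 0.1, "wy": -0.1, "wz": -0.2, "claw": 100},
{"x": -0.1, "y": -0.1, "z": 6.2, "wx": 0.1, "wy": -0.1, "wz": -0.2, "claw": 100},
{"x": -0.1, "y": -0.2, "z": 10.2, "wx": 0.1, "wy": -0.1, "wz": -0.2, "claw": 100},
{"x": -0.1, "y": -0.2, "z": 12.7, "wx": 0.1, "wy": -0.1, "wz": -0.2, "claw": 100},
{"x": -0.1, "y": -0.2, "z": 14.5, "wx": 0.1, "wy": -0.1, "wz": -0.2, "claw": 100},
{"x": -0.1, "y": -0.2, "z": 14.5, "wx": 0.1, "wy": -0.1, "wz": -0.2, "claw": 100},
{"x": -0.1, "y": -0.2, "z": 14.5, "wx": 0.1, "wy": -0.1, "wz": -0.2, "claw": 100},
```

View pics/w4.png

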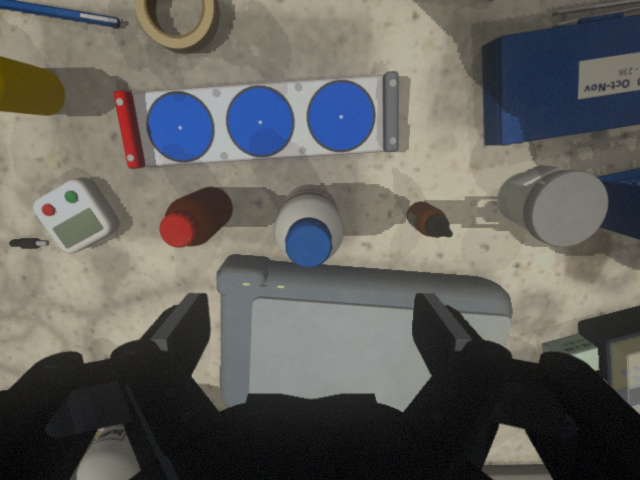

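View pics/s4.png

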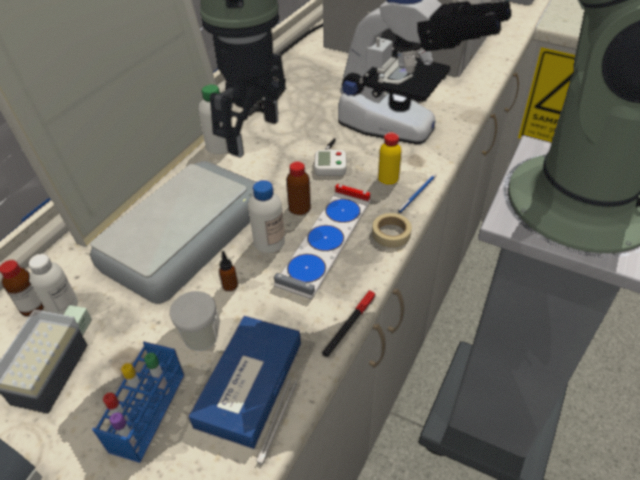

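Request:
jog_arm --increments '[{"x":-0.1,"y":-0.1,"z":2.2,"wx":0,"wy":0,"wz":0,"claw":100},{"x":-0.1,"y":-0.1,"z":6.2,"wx":0,"wy":0,"wz":0,"claw":100},{"x":-0.1,"y":-0.2,"z":10.2,"wx":0,"wy":0,"wz":0,"claw":100},{"x":-0.1,"y":-0.2,"z":12.7,"wx":0,"wy":0,"wz":0,"claw":100},{"x":-0.1,"y":-0.2,"z":14.4,"wx":0,"wy":0,"wz":0,"claw":100},{"x":-0.1,"y":-0.2,"z":14.4,"wx":0,"wy":0,"wz":0,"claw":100}]'

```text
clock: 6.95
position: [0.4622, 0.3548, 0.058]
tool_rot: [3.139, -0.001, 1.567]
force: [-0.5, 0.8, 0.3]
grip_width: 0.0854
```

```bash
python3 - <<'E'
from h import *
s=bot.observe(); print(s['clock'],s['position'],s['tool_rot'],s['force'],s['moment'])
grab('side','s5.png'); f=grab('wrist','w5.png')
E
```

```text
6.95 [0.46218276 0.35478252 0.05801722] [ 3.13900322e+00 -1.29338691e-03  1.56676181e+00] [-0.53607619  0.833396    0.33854094] [-0.0178598   0.00253016  0.03934898]
```

View pics/s5.png

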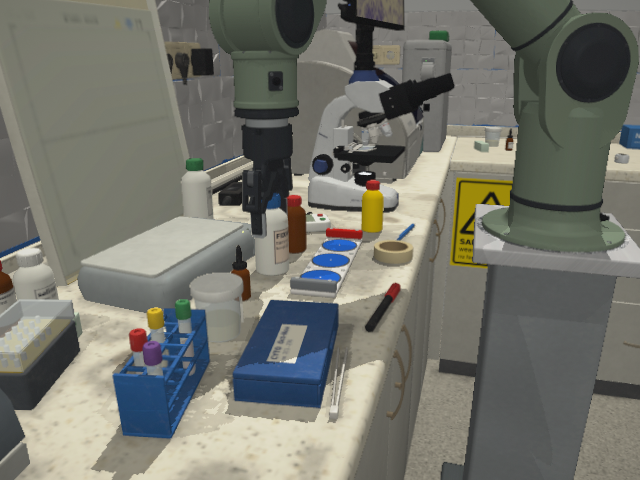

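View pics/w5.png

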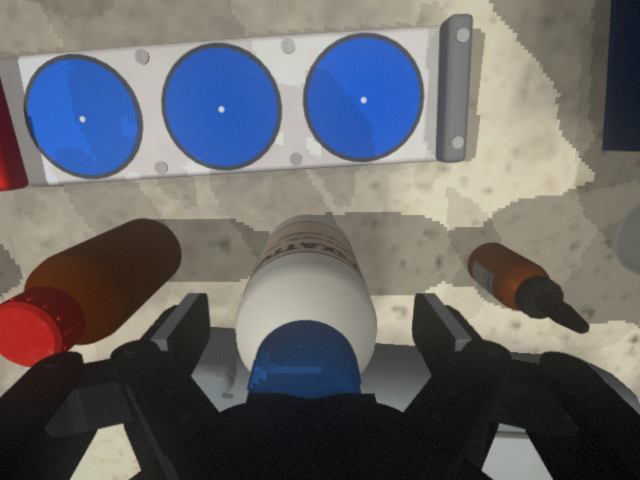

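Request:
jog_arm --increments '[{"x":0,"y":0,"z":0,"wx":0,"wy":0,"wz":0,"claw":30},{"x":0,"y":0,"z":0,"wx":0,"wy":0,"wz":0,"claw":30},{"x":0,"y":0,"z":0,"wx":0,"wy":0,"wz":0,"claw":30},{"x":0,"y":0,"z":0,"wx":0,"wy":0,"wz":0,"claw":30},{"x":0,"y":0,"z":0,"wx":0,"wy":0,"wz":0,"claw":30},{"x":0,"y":0,"z":0,"wx":0,"wy":0,"wz":0,"claw":30}]' --squeeze 40

```text
clock: 7.8
position: [0.4633, 0.3553, 0.0601]
tool_rot: [3.136, -0.003, 1.566]
force: [-0.1, -2.3, 12.0]
grip_width: 0.0528
```

```bash
python3 - <<'E'
from h import *
s=bot.observe(); print(s['clock'],s['position'],s['tool_rot'],s['force'],s['grip_width'])
z0=s['position'][2]; x0,y0=s['position'][:2]
f=grab('wrist','w6.png')
P=[(x0,y0,z0+.03,1.567),(x0,y0,z0+.05,1.567),(x0,y0,z0+.05,1.567)]
rows(P,30)
E
```

```text
7.8 [0.46327359 0.35528851 0.06010514] [ 3.13628465e+00 -2.89387877e-03  1.56632757e+00] [-0.06404783 -2.26927734 11.98071482] 0.05277947301448346
{"x": 0.0, "y": 0.0, "z": -3.0, "wx": 0.3, "wy": -0.2, "wz": -0.0, "claw": 30},
{"x": 0.0, "y": 0.0, "z": -5.0, "wx": 0.3, "wy": -0.2, "wz": -0.0, "claw": 30},
{"x": 0.0, "y": 0.0, "z": -5.0, "wx": 0.3, "wy": -0.2, "wz": -0.0, "claw": 30},
```

View pics/w6.png

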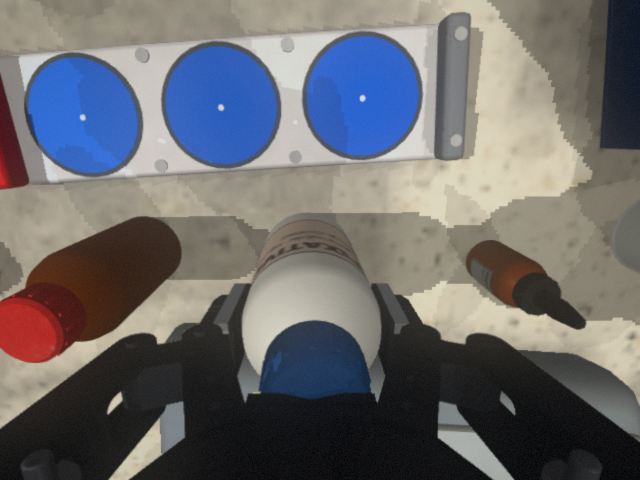

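Request:
jog_arm --increments '[{"x":0,"y":0,"z":-2,"wx":0,"wy":0,"wz":0,"claw":30},{"x":0,"y":0,"z":-4,"wx":0,"wy":0,"wz":0,"claw":30},{"x":0,"y":0,"z":-6,"wx":0,"wy":0,"wz":0,"claw":30},{"x":0,"y":0,"z":-6,"wx":0,"wy":0,"wz":0,"claw":30}]'

```text
clock: 8.35
position: [0.4637, 0.3556, 0.1222]
tool_rot: [3.134, -0.005, 1.566]
force: [0.2, -0.2, -2.4]
grip_width: 0.0523
```

```bash
python3 - <<'E'
from h import *
s=bot.observe(); print(s['clock'],s['position'],s['tool_rot'],s['force'],s['grip_width'])
f=grab('wrist');a=grab('scene')
# pads remeasured from wrist
B,_=blobs(f,(100,140,60),(125,255,255),800,None); print([(b,plane(f,[b[2]],.008).round(4)) for b in B if b[2][1]<230])
cs=cv2.cvtColor(a['pixels'][130:310,190:430],cv2.COLOR_RGB2BGR);cv2.imwrite('pics/c7.png',cv2.resize(cs,None,fx=3.2,fy=3.2,interpolation=2))
x,y,z=s['position']
X,Y=.3745,.3826
P=[(x+(X-x)*t,y+(Y-y)*t,.122,1.567) for t in (.25,.5,.75,1,1,1)]
rows(P,30)
E
```

```text
8.35 [0.46368024 0.35564212 0.12216318] [ 3.13388755 -0.00455838  1.5660613 ] [ 0.2260203  -0.15160284 -2.38847552] 0.052324920239963026
[((8621, [565, 0, 75, 136], [604.6, 60.0]), array([[0.3409, 0.5598, 0.008 ]])), ((5824, [307, 62, 84, 89], [348.1, 105.8]), array([[0.3712, 0.3826, 0.008 ]])), ((5730, [200, 69, 84, 88], [241.7, 112.7]), array([[0.3754, 0.3075, 0.008 ]])), ((5600, [96, 77, 83, 87], [136.9, 120.1]), array([[0.3798, 0.2324, 0.008 ]]))]
{"x": 0.7, "y": -2.2, "z": -0.2, "wx": 0.3, "wy": -0.2, "wz": -0.1, "claw": 30},
{"x": 1.4, "y": -4.4, "z": -0.2, "wx": 0.3, "wy": -0.2, "wz": -0.1, "claw": 30},
{"x": 2.1, "y": -6.6, "z": -0.2, "wx": 0.3, "wy": -0.2, "wz": -0.1, "claw": 30},
{"x": 2.7, "y": -8.9, "z": -0.2, "wx": 0.3, "wy": -0.2, "wz": -0.1, "claw": 30},
{"x": 2.7, "y": -8.9, "z": -0.2, "wx": 0.3, "wy": -0.2, "wz": -0.1, "claw": 30},
{"x": 2.7, "y": -8.9, "z": -0.2, "wx": 0.3, "wy": -0.2, "wz": -0.1, "claw": 30},
```

View pics/c7.png

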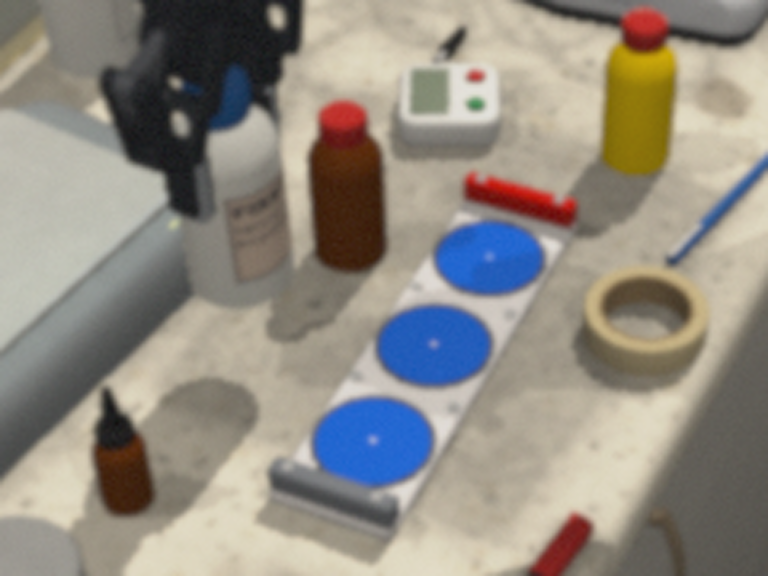

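Request:
jog_arm --increments '[{"x":0.7,"y":-2.2,"z":-0.1,"wx":0.3,"wy":-0.2,"wz":0,"claw":30},{"x":1.4,"y":-4.4,"z":-0.1,"wx":0.3,"wy":-0.2,"wz":0,"claw":30},{"x":2.1,"y":-6.6,"z":-0.1,"wx":0.3,"wy":-0.2,"wz":0,"claw":30},{"x":2.7,"y":-9.0,"z":-0.1,"wx":0.3,"wy":-0.2,"wz":0,"claw":30},{"x":2.7,"y":-9.0,"z":-0.1,"wx":0.3,"wy":-0.2,"wz":0,"claw":30},{"x":2.7,"y":-9.0,"z":-0.1,"wx":0.3,"wy":-0.2,"wz":0,"claw":30}]'

```text
clock: 9.2
position: [0.3735, 0.382, 0.1204]
tool_rot: [3.141, 0.001, 1.566]
force: [1.5, -1.0, -1.8]
grip_width: 0.0521
```

```bash
python3 - <<'E'
from h import *
s=bot.observe(); print(s['clock'],s['position'],s['tool_rot'],s['force'],s['grip_width'],s['qpos'])
f=grab('wrist','w8.png');a=grab('scene')
cs=cv2.cvtColor(a['pixels'][130:310,190:430],cv2.COLOR_RGB2BGR);cv2.imwrite('pics/c8.png',cv2.resize(cs,None,fx=3.2,fy=3.2,interpolation=2))
X,Y=.374,.3826
P=[(X,Y,z,1.567) for z in (.10,.08,.072,.069,.069)]
rows(P,30)
E
```

```text
9.2 [0.37352696 0.38199423 0.1203609 ] [3.14144223e+00 1.26294030e-03 1.56588067e+00] [ 1.47380166 -0.99033937 -1.77073433] 0.0520834359893754 [-0.37481697  0.63067402 -0.74178841  1.90773547  0.57269688  0.82792265
  0.14223832]
{"x": 0.1, "y": 0.0, "z": 2.0, "wx": 0.0, "wy": 0.1, "wz": -0.1, "claw": 30},
{"x": 0.1, "y": 0.0, "z": 4.0, "wx": 0.0, "wy": 0.1, "wz": -0.1, "claw": 30},
{"x": 0.1, "y": 0.0, "z": 4.8, "wx": 0.0, "wy": 0.1, "wz": -0.1, "claw": 30},
{"x": 0.1, "y": 0.0, "z": 5.1, "wx": 0.0, "wy": 0.1, "wz": -0.1, "claw": 30},
{"x": 0.1, "y": 0.0, "z": 5.1, "wx": 0.0, "wy": 0.1, "wz": -0.1, "claw": 30},
```

View pics/c8.png

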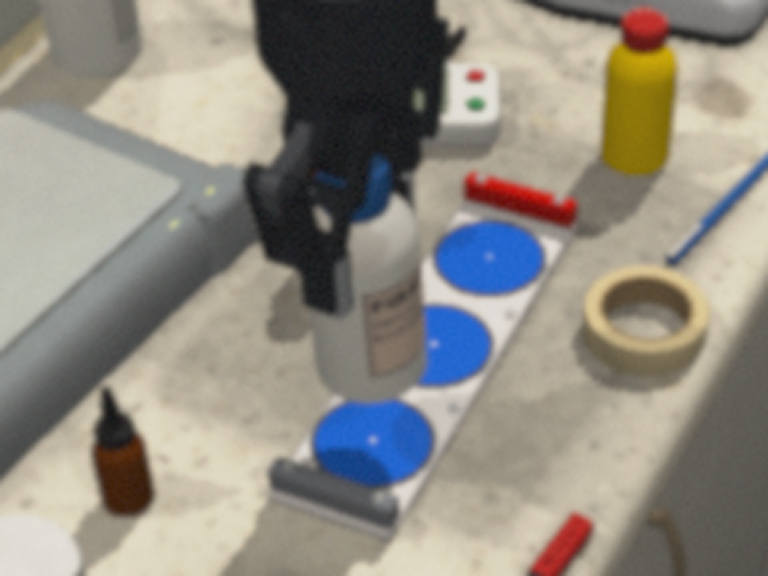

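View pics/w8.png

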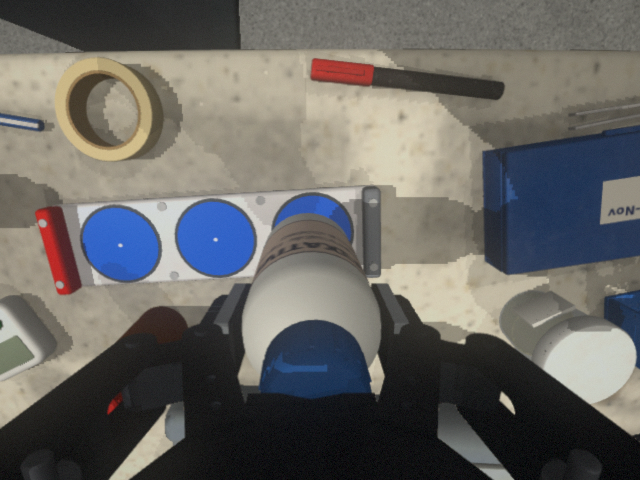

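Request:
jog_arm --increments '[{"x":0.1,"y":0,"z":2.0,"wx":0,"wy":0.1,"wz":0,"claw":30},{"x":0.1,"y":0,"z":4.0,"wx":0,"wy":0.1,"wz":0,"claw":30},{"x":0.1,"y":0,"z":4.8,"wx":0,"wy":0.1,"wz":0,"claw":30},{"x":0.1,"y":0,"z":5.1,"wx":0,"wy":0.1,"wz":0,"claw":30},{"x":0.1,"y":0,"z":5.1,"wx":0,"wy":0.1,"wz":0,"claw":30},{"x":0.1,"y":0,"z":5.1,"wx":0,"wy":0.1,"wz":0,"claw":30}]'

```text
clock: 10.05
position: [0.374, 0.3831, 0.0699]
tool_rot: [3.141, -0.001, 1.565]
force: [-0.5, -0.1, -1.4]
grip_width: 0.0523
```

```bash
python3 - <<'E'
from h import *
s=bot.observe(); print(s['clock'],s['position'],s['tool_rot'],s['force'],s['grip_width'])
f=grab('wrist','w9.png');a=grab('scene')
cs=cv2.cvtColor(a['pixels'][130:310,190:430],cv2.COLOR_RGB2BGR);cv2.imwrite('pics/c9.png',cv2.resize(cs,None,fx=3.2,fy=3.2,interpolation=2))
E
```

```text
10.05 [0.37396706 0.38305871 0.06987156] [ 3.14087248e+00 -1.16048058e-03  1.56504277e+00] [-0.49992195 -0.07725171 -1.40368842] 0.05228357554985594
```

View pics/c9.png

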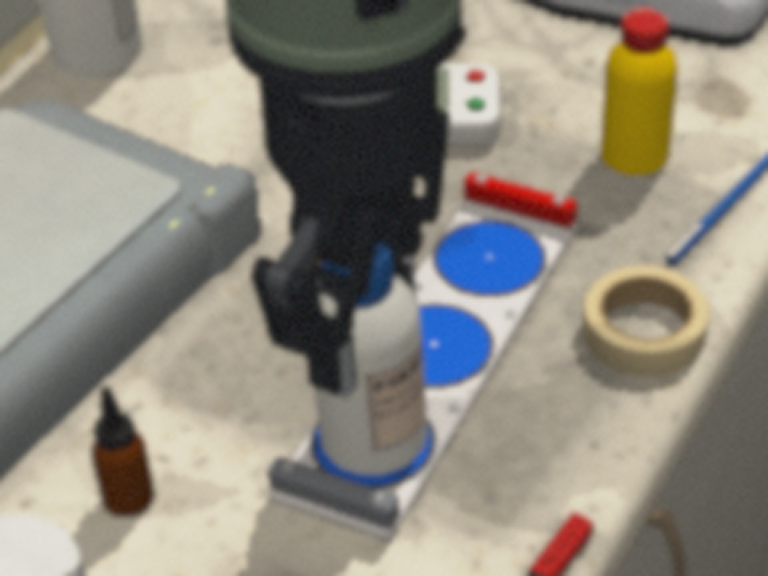

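Request:
jog_arm --increments '[{"x":0,"y":-0.1,"z":0.1,"wx":0,"wy":0,"wz":0,"claw":30},{"x":0,"y":-0.1,"z":0.2,"wx":0,"wy":0,"wz":0,"claw":30},{"x":0,"y":-0.1,"z":0.2,"wx":0,"wy":0,"wz":0,"claw":30}]'

```text
clock: 10.52
position: [0.3732, 0.3831, 0.0682]
tool_rot: [3.14, -0.001, 1.565]
force: [0.2, -1.5, 6.1]
grip_width: 0.0522
```

Request:
jog_arm --increments '[{"x":0,"y":0,"z":0,"wx":0,"wy":0,"wz":0,"claw":70},{"x":0,"y":0,"z":0,"wx":0,"wy":0,"wz":0,"claw":85},{"x":0,"y":0,"z":0,"wx":0,"wy":0,"wz":0,"claw":95},{"x":0,"y":0,"z":0,"wx":0,"wy":0,"wz":0,"claw":100},{"x":0,"y":0,"z":0,"wx":0,"wy":0,"wz":0,"claw":100}]'

```text
clock: 11.15
position: [0.3732, 0.3831, 0.0682]
tool_rot: [3.14, -0.001, 1.565]
force: [-0.3, -0.7, 0.6]
grip_width: 0.0853
```

```bash
python3 - <<'E'
from h import *
s=bot.observe(); print(s['clock'],s['position'],s['tool_rot'],s['force'],s['grip_width'])
x,y=s['position'][:2]
f=grab('wrist','w10.png')
# straight up, then to above amber with yaw .06
P=[(x,y,.11,1.566),(x,y,.16,1.566),(x,y,.21,1.566)]
n=9
for i in range(1,8):
    t=i/7; P.append((x+(.4585-x)*t,y+(.256-y)*t,.21,1.566+(.4-1.566)*t))
rows(P,100)
E
```

```text
11.15 [0.37317372 0.38312492 0.06818927] [ 3.14026400e+00 -1.31177747e-03  1.56496129e+00] [-0.29799368 -0.69151731  0.60834846] 0.08529208103388027
{"x": 0.0, "y": 0.0, "z": -4.2, "wx": 0.1, "wy": -0.1, "wz": -0.1, "claw": 100},
{"x": 0.0, "y": 0.0, "z": -9.2, "wx": 0.1, "wy": -0.1, "wz": -0.1, "claw": 100},
{"x": 0.0, "y": 0.0, "z": -14.2, "wx": 0.1, "wy": -0.1, "wz": -0.1, "claw": 100},
{"x": -1.8, "y": 1.3, "z": -14.2, "wx": 0.1, "wy": -0.1, "wz": 9.5, "claw": 100},
{"x": -3.6, "y": 2.5, "z": -14.2, "wx": 0.1, "wy": -0.1, "wz": 19.0, "claw": 100},
{"x": -5.4, "y": 3.7, "z": -14.2, "wx": 0.1, "wy": -0.1, "wz": 28.6, "claw": 100},
{"x": -7.2, "y": 4.9, "z": -14.2, "wx": 0.0, "wy": -0.1, "wz": 38.1, "claw": 100},
{"x": -9.0, "y": 6.2, "z": -14.2, "wx": 0.0, "wy": -0.1, "wz": 47.7, "claw": 100},
{"x": -10.8, "y": 7.4, "z": -14.2, "wx": 0.0, "wy": -0.1, "wz": 57.2, "claw": 100},
{"x": -12.6, "y": 8.6, "z": -14.2, "wx": 0.0, "wy": -0.1, "wz": 66.7, "claw": 100},
```

View pics/w10.png

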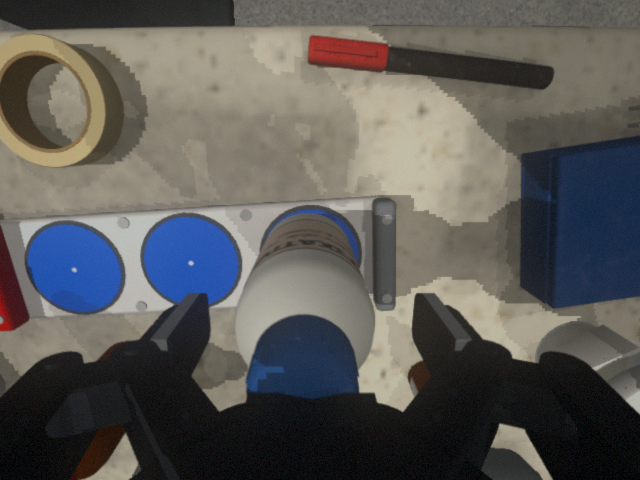

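```bash
cat > fk.py <<'E'
import numpy as np, itertools
from scipy.spatial.transform import Rotation as R
from scipy.optimize import least_squares
D=[([ 1.18181694,0.52187859,-0.03632903,1.5998441,0.02118095,1.02106251,-0.11282028],[ 0.19578867,-0.59330203,0.23086879],[ 3.14155793,8.07926259e-04,-1.25205872]),
([0.97510836,0.4236322,0.37769663,0.76591648,-0.16376688,1.93236394,0.00331075],[0.19152846,-0.5825926,0.6462805],[3.13981163,-0.04140955,-1.25403289]),
([0.45115695,0.07539707,0.04615666,1.18449791,0.05741131,1.38950241,-0.12075032],[0.48757565,-0.3514518,0.68904033],[3.14070492,-0.49595256,-0.62067202]),
([-8.30761846e-02,-5.85783696e-02,-4.88388722e-01,1.31399196,-9.01519155e-04,1.38423465,-6.01847315e-02],[0.46192987,0.24161716,0.68947217],[-3.13931323,-0.49575228,0.51699284]),
([-0.34939942,0.38424445,-0.69289,1.41228427,0.23743625,1.43764585,-0.30944732],[0.43303781,0.38706128,0.41630774],[-3.13697173,0.0075262,0.72951072]),
([-0.21525456,0.59672884,-0.78899122,1.71528475,0.48284989,1.03383902,0.39384122],[0.46372442,0.35487485,0.20071345],[3.14093832,-5.16998975e-04,1.56536719]),
([-0.37481697,0.63067402,-0.74178841,1.90773547,0.57269688,0.82792265,0.14223832],[0.37352696,0.38199423,0.1203609],[3.14144223,1.26294030e-03,1.56588067])]
I=R.identity()
def fk(q,v,s):
    h,L1,L2,L3,o1,a,b,c,y1,y2,o7=v
    pts=[];p=np.array([0,0,h]);r=R.from_euler('z',s[0]*q[0]+o1)
    p=p+r.apply([c,y1,0]);pts.append(p); r=r*R.from_euler('y',q[1])*R.from_euler('z',s[1]*q[2]); p=p+r.apply([a,0,L1]);pts.append(p)
    r=r*R.from_euler('y',q[3])*R.from_euler('z',s[2]*q[4]);p=p+r.apply([b,y2,L2]);pts.append(p)
    r=r*R.from_euler('y',q[5])*R.from_euler('z',s[3]*q[6]+o7);p=p+r.apply([0,0,L3]);pts.append(p)
    return p,r,pts
def res(v,s):
    e=[]
    for q,p,o in D:
        P,r,_=fk(q,v,s); e+=list(P-p)+list(.3*(R.from_euler('xyz',o).inv()*r).as_rotvec())
    return e
if __name__=='__main__':
    out=[]
    for s in itertools.product((1,-1),repeat=4):
        f=least_squares(res,[.35,.4,.5,.3,0,0,0,0,0,0,0],args=(s,)); out.append((f.cost,s,f.x.round(4).tolist(),f.x))
        f=least_squares(res,[.35,.4,.5,.3,0,0,0,0,0,0,3.14],args=(s,)); out.append((f.cost,s,f.x.round(4).tolist(),f.x))
    out.sort(key=lambda t:t[0])
    for o in out[:3]: print(o[:3])
    np.save('fk.npy',np.r_[out[0][3],out[0][1]])
    v,s=out[0][3],out[0][1]
    for q,p,o in D: print([x.round(3).tolist() for x in fk(q,v,s)[2]])
E
python3 fk.py
```

```text
(np.float64(7.842523548867107e-05), (-1, -1, -1, -1), [0.3205, 0.5298, 0.4405, 0.3371, -0.0081, -0.0215, 0.0001, -0.0002, -0.0251, -0.0296, 3.1338])
(np.float64(0.054267065002926725), (-1, -1, -1, 1), [0.327, 0.5288, 0.4419, 0.3402, 0.0503, -0.0256, 0.0046, -0.0021, -0.0367, -0.053, -3.0748])
(np.float64(0.05426706500293247), (-1, -1, -1, 1), [0.327, 0.5288, 0.4419, 0.3402, 0.0503, -0.0256, 0.0046, -0.0021, -0.0367, -0.053, 3.2084])
[[-0.023, -0.009, 0.32], [0.067, -0.237, 0.79], [0.194, -0.592, 0.56], [0.194, -0.591, 0.223]]
[[-0.021, -0.014, 0.32], [0.096, -0.175, 0.812], [0.19, -0.571, 0.984], [0.194, -0.584, 0.647]]
[[-0.011, -0.022, 0.32], [0.006, -0.03, 0.85], [0.358, -0.258, 0.987], [0.488, -0.353, 0.69]]
[[0.002, -0.025, 0.32], [-0.047, -0.039, 0.848], [0.322, 0.163, 0.983], [0.461, 0.242, 0.686]]
[[0.008, -0.024, 0.32], [0.186, 0.025, 0.818], [0.435, 0.384, 0.756], [0.432, 0.383, 0.419]]
[[0.005, -0.025, 0.32], [0.287, 0.019, 0.767], [0.464, 0.355, 0.542], [0.465, 0.355, 0.205]]
[[0.009, -0.024, 0.32], [0.294, 0.07, 0.758], [0.373, 0.386, 0.459], [0.373, 0.385, 0.122]]
```

```bash
cat >> fk.py <<'E'
_v=np.load('fk.npy');V,S=_v[:11],_v[11:]
lo=np.array([-2.91,-.3,-1.5,.17,-1.26,.16,-2.52]);hi=np.array([2.91,2.13,1.42,2.43,4.41,1.93,2.52])
def err(q,p,r):
    P,Rr,_=fk(q,V,S); return np.r_[p-P,(r*Rr.inv()).as_rotvec()]
def jac(q):
    J=np.zeros((6,7));P,Rr,_=fk(q,V,S)
    for i in range(7):
        d=np.array(q,float);d[i]+=1e-5;P2,R2,_=fk(d,V,S);J[:3,i]=(P2-P)/1e-5;J[3:,i]=(R2*Rr.inv()).as_rotvec()/1e-5
    return J
def sim(q,wps,n=8):
    q=np.array(q,float);P,Rr,_=fk(q,V,S)
    for w in wps:
        Rt=R.from_euler('z',w[3])*R.from_euler('x',np.pi)*R.from_euler('y',w[4] if len(w)>4 else 0); pt=np.array(w[:3])
        P,Rr,_=fk(q,V,S); d=(Rt*Rr.inv()).as_rotvec()
        for k in range(1,n+1):
            tp=P+(pt-P)*k/n; tr=R.from_rotvec(d*k/n)*Rr
            for _ in range(3): q=np.clip(q+np.linalg.pinv(jac(q),rcond=1e-3)@err(q,tp,tr),lo,hi)
    return q
def segd(a,b,c,d):
    t=np.linspace(0,1,60)[:,None];A=a+(b-a)*t;C=c+(d-c)*t
    return np.linalg.norm(A[:,None]-C[None],axis=2).min()
M0,M1=np.array([.4,.11,.39]),np.array([.4,.11,.57])
def rep(q):
    p=fk(q,V,S)[2]; print('q',np.round(q,2),'elbow',p[1].round(3),'wrist',p[2].round(3),'d_fore %.3f d_up %.3f d_tool %.3f'%(segd(p[1],p[2],M0,M1),segd(p[0],p[1],M0,M1),segd(p[2],p[3],M0,M1)))
E
python3 - <<'E'
from fk import *
q5=D[4][0]
print('sim 5->6');rep(sim(q5,[(.4637,.3549,.2007,1.565)]));rep(D[5][0])
q=sim(D[5][0],[(.4622,.3548,.058,1.567),(.4637,.3556,.122,1.566),(.3735,.382,.1204,1.566)]);rep(q);rep(D[6][0])
print('sim 4->5');rep(sim(D[3][0],[(.433,.387,.6,.73,.25),(.433,.387,.416,.73)]));rep(D[4][0])
q=sim(D[6][0],[(.3732,.3831,.0682,1.565),(.3732,.3831,.21,1.565),(.4585,.256,.21,.06),(.4585,.256,.04,.06)]);print('amber');rep(q)
q=sim(D[6][0],[(.3732,.3831,.0682,1.565),(.3732,.3831,.21,1.565),(.4585,.256,.21,1.57),(.4585,.256,.04,1.57)]);print('amber yaw90');rep(q)
# swivel options
for q3 in np.arange(-1,.8,.2):
    w=lambda qq:np.r_[err(qq,np.array([.4585,.256,.04]),R.from_euler('z',.06)*R.from_euler('x',np.pi)),.3*(qq[2]-q3)]
    f=least_squares(w,np.clip(q,lo+.01,hi-.01),bounds=(lo,hi)); print('%.1f %.4f'%(q3,f.cost),end=' ');rep(f.x)
E
```

```text
sim 5->6
q [-0.22  0.6  -0.79  1.72  0.49  1.03  0.39] elbow [0.289 0.02  0.766] wrist [0.464 0.355 0.538] d_fore 0.115 d_up 0.222 d_tool 0.253
q [-0.22  0.6  -0.79  1.72  0.48  1.03  0.39] elbow [0.287 0.019 0.767] wrist [0.464 0.355 0.542] d_fore 0.117 d_up 0.224 d_tool 0.253
q [-0.38  0.63 -0.73  1.92  0.57  0.82  0.15] elbow [0.292 0.07  0.759] wrist [0.374 0.382 0.457] d_fore 0.133 d_up 0.202 d_tool 0.273
q [-0.37  0.63 -0.74  1.91  0.57  0.83  0.14] elbow [0.294 0.07  0.758] wrist [0.373 0.386 0.459] d_fore 0.133 d_up 0.200 d_tool 0.277
sim 4->5
q [-0.38  0.38 -0.65  1.42  0.23  1.42 -0.3 ] elbow [0.181 0.03  0.819] wrist [0.433 0.387 0.753] d_fore 0.255 d_up 0.304 d_tool 0.279
q [-0.35  0.38 -0.69  1.41  0.24  1.44 -0.31] elbow [0.186 0.025 0.818] wrist [0.435 0.384 0.756] d_fore 0.253 d_up 0.302 d_tool 0.275
amber
q [-0.38  0.66 -0.33  1.98  0.38  0.56 -0.91] elbow [0.301 0.081 0.751] wrist [0.458 0.256 0.377] d_fore 0.059 d_up 0.190 d_tool 0.158
amber yaw90
q [-0.16  0.73 -0.62  1.98  0.7   0.65  0.33] elbow [0.341 0.014 0.727] wrist [0.458 0.256 0.377] d_fore 0.013 d_up 0.1
[... 641 characters left out ...]
   1.98  0.24  0.54 -0.78] elbow [0.284 0.11  0.755] wrist [0.458 0.256 0.377] d_fore 0.077 d_up 0.198 d_tool 0.158
-0.0 0.0000 q [-0.62  0.64 -0.    1.97  0.    0.53 -0.56] elbow [0.26  0.152 0.757] wrist [0.458 0.256 0.377] d_fore 0.102 d_up 0.214 d_tool 0.158
0.2 0.0000 q [-0.77  0.65  0.2   1.96 -0.24  0.55 -0.34] elbow [0.236 0.195 0.754] wrist [0.458 0.256 0.377] d_fore 0.125 d_up 0.233 d_tool 0.158
0.4 0.0000 q [-0.9   0.68  0.4   1.96 -0.46  0.59 -0.14] elbow [0.213 0.239 0.743] wrist [0.458 0.256 0.377] d_fore 0.142 d_up 0.254 d_tool 0.158
0.6 0.0000 q [-1.03  0.74  0.6   1.95 -0.67  0.66  0.05] elbow [0.189 0.286 0.725] wrist [0.458 0.256 0.377] d_fore 0.152 d_up 0.277 d_tool 0.158
```

```bash
cat > srch.py <<'E'
from fk import *
rng=np.random.default_rng(0)
q0=sim(D[6][0],[(.3732,.3831,.0682,1.565),(.3732,.3831,.21,1.565)]);rep(q0)
for y in (.06,-.5,-1.0,-1.57):
    q=sim(q0,[(.4585,.256,.25,.5*(y+1.565)),(.4585,.256,.25,y),(.4585,.256,.04,y)]);print(y);rep(q)
best=None
goal=[(.43,.33,.24,.06)]
import time;t=time.time()
while time.time()-t<300:
    n=rng.integers(2,4)
    w=[]
    for _ in range(n):
        a=rng.uniform(.6,1.2);r=rng.uniform(.48,.72);w.append((r*np.cos(a),r*np.sin(a),rng.uniform(.22,.5),rng.uniform(-1.6,1.6),rng.choice([0,rng.uniform(-.1,.4)])))
    q=q0;ok=True
    for x in w+goal:
        q=sim(q,[x],4)
        if np.linalg.norm(err(q,np.array(x[:3]),fk(q,V,S)[1])[:3])>.005 or (np.minimum(q-lo,hi-q)<.05).any(): ok=False;break
        p=fk(q,V,S)[2]
        if segd(p[1],p[2],M0,M1)<.12 or segd(p[2],p[3],M0,M1)<.15: ok=False;break
    if ok and (best is None or q[2]>best[0]):
        best=(q[2],w,q);print(round(q[2],2),[tuple(np.round(x,3).tolist()) for x in w]);rep(q)
E
python3 srch.py
```

```text
q [-0.3   0.52 -0.83  1.83  0.45  0.99  0.24] elbow [0.252 0.033 0.787] wrist [0.373 0.383 0.547] d_fore 0.164 d_up 0.249 d_tool 0.274
0.06
q [-0.36  0.67 -0.35  1.98  0.41  0.56 -0.93] elbow [0.303 0.077 0.75 ] wrist [0.458 0.256 0.377] d_fore 0.056 d_up 0.188 d_tool 0.158
-0.5
q [-0.43  0.65 -0.26  1.98  0.31  0.55 -1.4 ] elbow [0.292 0.096 0.753] wrist [0.458 0.256 0.377] d_fore 0.068 d_up 0.194 d_tool 0.158
-1.0
q [-0.48  0.65 -0.19  1.98  0.22  0.54 -1.82] elbow [0.282 0.113 0.756] wrist [0.458 0.256 0.377] d_fore 0.079 d_up 0.199 d_tool 0.158
-1.57
q [-0.55  0.64 -0.1   1.97  0.12  0.53 -2.3 ] elbow [0.272 0.131 0.757] wrist [0.458 0.256 0.377] d_fore 0.090 d_up 0.206 d_tool 0.158
-0.49 [(0.354, 0.338, 0.225, 1.002, 0.356), (0.374, 0.538, 0.372, 1.392, 0.308), (0.215, 0.438, 0.424, -1.038, 0.0)]
q [-0.4   0.41 -0.49  1.78  0.22  1.   -0.91] elbow [0.193 0.042 0.813] wrist [0.43  0.33  0.577] d_fore 0.158 d_up 0.292 d_tool 0.222
-0.44 [(0.413, 0.409, 0.228, -1.202, 0.235), (0.345, 0.524, 0.327, 1.591, 0.0)]
q [-0.43  0.41 -0.44  1.78  0.2   1.   -0.89] elbow [0.188 0.048 0.815] 
[... 585 characters left out ...]
.645, 0.389, 0.049, 0.316), (0.295, 0.452, 0.482, -0.193, 0.287)]
q [-0.54  0.39 -0.29  1.78  0.13  0.99 -0.83] elbow [0.172 0.066 0.819] wrist [0.43  0.33  0.577] d_fore 0.168 d_up 0.302 d_tool 0.222
-0.27 [(0.487, 0.437, 0.271, -1.096, 0.0), (0.274, 0.424, 0.293, -1.284, 0.0), (0.357, 0.375, 0.351, 1.302, 0.0)]
q [-0.56  0.39 -0.27  1.78  0.12  0.99 -0.82] elbow [0.17  0.068 0.819] wrist [0.43  0.33  0.577] d_fore 0.169 d_up 0.302 d_tool 0.222
-0.23 [(0.346, 0.492, 0.244, -1.194, 0.0), (0.237, 0.443, 0.436, -0.181, 0.0), (0.542, 0.378, 0.335, 1.502, 0.026)]
q [-0.59  0.38 -0.23  1.78  0.1   0.99 -0.8 ] elbow [0.165 0.073 0.82 ] wrist [0.43  0.33  0.577] d_fore 0.171 d_up 0.304 d_tool 0.222
```

```bash
cat > srch2.py <<'E'
from fk import *
rng=np.random.default_rng(1)
q0=sim(D[6][0],[(.3732,.3831,.0682,1.565),(.3732,.3831,.21,1.565)])
best=None
rep(sim(q0,[(.43,.33,.24,.06)]))
import time;t=time.time()
while time.time()-t<400:
    def pt(z,yaw):
        a=rng.uniform(.75,1.05);r=rng.uniform(.48,.7);return (r*np.cos(a),r*np.sin(a),z,yaw,0)
    lowz=rng.uniform(.16,.24);hiz=rng.uniform(.3,.5);ya=rng.uniform(-1.5,0);yb=rng.uniform(.6,1.6)
    w=[pt(lowz,ya),pt(hiz,ya),pt(hiz,yb),pt(lowz,yb)]
    w=w+[w[0]] if rng.random()<.5 else w
    q=q0;ok=True
    for x in w+[(.43,.33,.24,.06)]:
        q=sim(q,[x],4)
        if np.linalg.norm(err(q,np.array(x[:3]),fk(q,V,S)[1])[:3])>.005 or (np.minimum(q-lo,hi-q)<.05).any(): ok=False;break
        p=fk(q,V,S)[2]
        if segd(p[1],p[2],M0,M1)<.12 or segd(p[2],p[3],M0,M1)<.15: ok=False;break
    if ok and (best is None or q[2]>best[0]):
        best=(q[2],w,q);print(round(q[2],2),[tuple(np.round(x,3).tolist()) for x in w]);rep(q)
q=best[2]
for x in ((.4585,.256,.21,.06),(.4585,.256,.04,.06),(.4585,.256,.12,.06),(.378,.3077,.12,.06),(.378,.3077,.046,.06),(.378,.3077,.2,.06),(.464,.4655,.2,1.5),(.464,.4655,.012,1.5),(.464,.4655,.12,1.5),(.42,.35,.2,.8),(.382,.232,.12,.06),(.382,.232,.02,.06)):
    q=sim(q,[x]);print(x);rep(q)
E
python3 srch2.py
```

```text
q [-0.41  0.41 -0.48  1.78  0.22  1.   -0.91] elbow [0.192 0.043 0.814] wrist [0.43  0.33  0.577] d_fore 0.159 d_up 0.292 d_tool 0.222
-0.07 [(0.381, 0.428, 0.201, -1.284, 0.0), (0.309, 0.479, 0.49, -1.284, 0.0), (0.296, 0.385, 0.49, 1.549, 0.0), (0.335, 0.496, 0.201, 1.549, 0.0), (0.381, 0.428, 0.201, -1.284, 0.0)]
q [-0.71  0.37 -0.07  1.78  0.03  0.98 -0.73] elbow [0.15  0.091 0.821] wrist [0.43  0.33  0.577] d_fore 0.177 d_up 0.311 d_tool 0.222
0.01 [(0.41, 0.473, 0.187, -1.204, 0.0), (0.298, 0.399, 0.46, -1.204, 0.0), (0.295, 0.392, 0.46, 1.575, 0.0), (0.374, 0.467, 0.187, 1.575, 0.0)]
q [-0.77  0.37  0.01  1.79 -0.01  0.98 -0.7 ] elbow [0.142 0.102 0.822] wrist [0.43  0.33  0.577] d_fore 0.181 d_up 0.315 d_tool 0.222
(0.4585, 0.256, 0.21, 0.06)
q [-0.65  0.38  0.04  1.86 -0.02  0.9  -0.54] elbow [0.156 0.086 0.82 ] wrist [0.458 0.256 0.547] d_fore 0.114 d_up 0.308 d_tool 0.157
(0.4585, 0.256, 0.04, 0.06)
q [-0.64  0.64  0.03  1.97 -0.03  0.53 -0.53] elbow [0.257 0.158 0.757] wrist [0.458 0.256 0.377] d_fore 0.106 d_up 0.217 d_tool 0.158
(0.4585, 0.256, 0.12, 0.06)
q [-0.65  0.5
[... 878 characters left out ...]
[0.464 0.465 0.349] d_fore 0.182 d_up 0.170 d_tool 0.364
(0.464, 0.4655, 0.12, 1.5)
q [-0.7   0.7  -0.28  1.59  0.23  0.88  0.43] elbow [0.272 0.184 0.738] wrist [0.464 0.465 0.457] d_fore 0.192 d_up 0.201 d_tool 0.361
(0.42, 0.35, 0.2, 0.8)
q [-0.71  0.43 -0.13  1.82  0.07  0.9  -0.07] elbow [0.172 0.108 0.811] wrist [0.42  0.35  0.537] d_fore 0.180 d_up 0.293 d_tool 0.241
(0.382, 0.232, 0.12, 0.06)
q [-0.73  0.4   0.06  2.12 -0.04  0.62 -0.57] elbow [0.157 0.107 0.816] wrist [0.382 0.232 0.457] d_fore 0.115 d_up 0.304 d_tool 0.123
(0.382, 0.232, 0.02, 0.06)
q [-0.71  0.61  0.04  2.16 -0.07  0.37 -0.55] elbow [0.233 0.165 0.767] wrist [0.382 0.232 0.357] d_fore 0.119 d_up 0.237 d_tool 0.128
```

```bash
cat > plan.py <<'E'
from h import *
import sys,json
def interp(wps,step=.06,ang=np.radians(10)):
    s=bot.observe();cur=np.r_[s['position'],s['tool_rot'][2]];out=[]
    for w in wps:
        w=np.array(w,float);n=max(1,int(np.ceil(max(np.linalg.norm(w[:3]-cur[:3])/step,abs(w[3]-cur[3])/ang))))
        for k in range(1,n+1): out.append(tuple(cur+(w-cur)*k/n))
        cur=w
    return out
def go(wps,claw,step=.06,hold=0):
    P=interp(wps,step)+[wps[-1]]*hold; print(len(P),'rows'); rows(P[:10],claw)
    s=bot.observe();print(s['clock'],s['position'].round(4),s['tool_rot'].round(3),s['qpos'].round(2),s['grip_width'])
E
python3 - <<'E'
from plan import *
go([(.373,.383,.21,1.565),(.41,.47,.19,-1.2)],100)
E
```

```text
19 rows
{"x": 0.0, "y": 0.0, "z": -4.7, "wx": 0.1, "wy": -0.1, "wz": -0.0, "claw": 100},
{"x": 0.0, "y": 0.0, "z": -9.5, "wx": 0.1, "wy": -0.1, "wz": -0.0, "claw": 100},
{"x": 0.0, "y": 0.0, "z": -14.2, "wx": 0.1, "wy": -0.1, "wz": -0.0, "claw": 100},
{"x": 0.5, "y": 0.2, "z": -14.1, "wx": 0.1, "wy": -0.1, "wz": 9.9, "claw": 100},
{"x": 1.1, "y": 0.5, "z": -13.9, "wx": 0.1, "wy": -0.1, "wz": 19.8, "claw": 100},
{"x": 1.6, "y": 0.7, "z": -13.8, "wx": 0.1, "wy": -0.1, "wz": 29.7, "claw": 100},
{"x": 2.2, "y": 0.9, "z": -13.7, "wx": 0.0, "wy": -0.1, "wz": 39.6, "claw": 100},
{"x": 2.7, "y": 1.1, "z": -13.6, "wx": 0.0, "wy": -0.1, "wz": 49.5, "claw": 100},
{"x": 3.3, "y": 1.4, "z": -13.4, "wx": 0.0, "wy": -0.1, "wz": 59.4, "claw": 100},
{"x": 3.8, "y": 1.6, "z": -13.3, "wx": 0.0, "wy": -0.1, "wz": 69.3, "claw": 100},
11.2 [0.3732 0.3831 0.0682] [ 3.140e+00 -1.000e-03  1.565e+00] [-0.42  0.7  -0.68  1.94  0.66  0.73  0.07] 0.0855563913070174
```

Request:
jog_arm --increments '[{"x":0,"y":0,"z":-4.7,"wx":0,"wy":0,"wz":0,"claw":100},{"x":0,"y":0,"z":-9.5,"wx":0,"wy":0,"wz":0,"claw":100},{"x":0,"y":0,"z":-14.2,"wx":0,"wy":0,"wz":0,"claw":100},{"x":0.5,"y":0.2,"z":-14.1,"wx":0,"wy":0,"wz":9.9,"claw":100},{"x":1.1,"y":0.5,"z":-13.9,"wx":0,"wy":0,"wz":19.8,"claw":100},{"x":1.6,"y":0.7,"z":-13.8,"wx":0,"wy":0,"wz":29.7,"claw":100},{"x":2.2,"y":0.9,"z":-13.7,"wx":0,"wy":0,"wz":39.6,"claw":100},{"x":2.7,"y":1.1,"z":-13.6,"wx":0,"wy":0,"wz":49.5,"claw":100},{"x":3.3,"y":1.4,"z":-13.4,"wx":0,"wy":0,"wz":59.4,"claw":100},{"x":3.8,"y":1.6,"z":-13.3,"wx":0,"wy":0,"wz":69.3,"claw":100}]'

```text
clock: 12.45
position: [0.3892, 0.421, 0.2011]
tool_rot: [-3.141, -0.002, 0.35]
force: [0.5, -0.4, 0.8]
grip_width: 0.0855
```

```bash
python3 - <<'E'
from plan import *
go([(.41,.47,.19,-1.2)],100)
a=grab('scene');f=grab('wrist')
cs=cv2.cvtColor(a['pixels'][130:310,190:430],cv2.COLOR_RGB2BGR);cv2.imwrite('pics/c11.png',cv2.resize(cs,None,fx=3.2,fy=3.2,interpolation=2))
E
```

```text
9 rows
{"x": 0.4, "y": -0.4, "z": 0.1, "wx": -0.0, "wy": -0.1, "wz": 9.9, "claw": 100},
{"x": 0.8, "y": -0.9, "z": 0.2, "wx": -0.1, "wy": -0.1, "wz": 19.7, "claw": 100},
{"x": 1.2, "y": -1.3, "z": 0.4, "wx": -0.1, "wy": -0.1, "wz": 29.6, "claw": 100},
{"x": 1.6, "y": -1.7, "z": 0.5, "wx": -0.1, "wy": -0.1, "wz": 39.5, "claw": 100},
{"x": 2.0, "y": -2.2, "z": 0.6, "wx": -0.1, "wy": -0.1, "wz": 49.3, "claw": 100},
{"x": 2.4, "y": -2.6, "z": 0.7, "wx": -0.1, "wy": -0.1, "wz": 59.2, "claw": 100},
{"x": 2.8, "y": -3.0, "z": 0.9, "wx": -0.1, "wy": -0.1, "wz": 69.1, "claw": 100},
{"x": 3.2, "y": -3.5, "z": 1.0, "wx": -0.1, "wy": -0.0, "wz": 78.9, "claw": 100},
{"x": 3.6, "y": -3.9, "z": 1.1, "wx": -0.1, "wy": -0.0, "wz": 88.8, "claw": 100},
12.45 [0.3892 0.421  0.2011] [-3.141e+00 -2.000e-03  3.500e-01] [-0.56  0.51 -0.51  1.75  0.3   0.95 -0.85] 0.08549635632634943
```

View pics/c11.png

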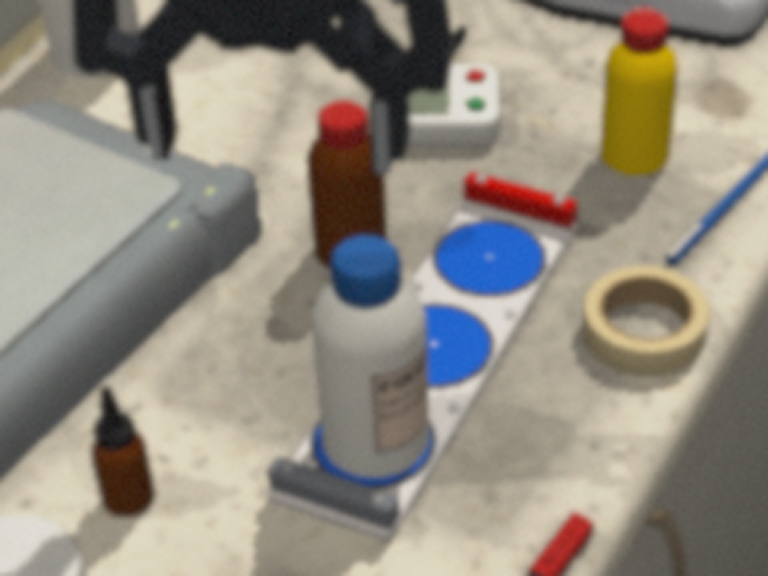

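Blue-cap bottle stands on the grey-end pad (crop 373,450), upright. Now the elbow-shifting loop.

Request:
jog_arm --increments '[{"x":0.4,"y":-0.4,"z":0.1,"wx":0,"wy":0,"wz":9.9,"claw":100},{"x":0.8,"y":-0.9,"z":0.2,"wx":0,"wy":0,"wz":19.7,"claw":100},{"x":1.2,"y":-1.3,"z":0.4,"wx":0,"wy":0,"wz":29.6,"claw":100},{"x":1.6,"y":-1.7,"z":0.5,"wx":0,"wy":0,"wz":39.5,"claw":100},{"x":2.0,"y":-2.2,"z":0.6,"wx":0,"wy":0,"wz":49.3,"claw":100},{"x":2.4,"y":-2.6,"z":0.7,"wx":0,"wy":0,"wz":59.2,"claw":100},{"x":2.8,"y":-3.0,"z":0.9,"wx":0,"wy":0,"wz":69.1,"claw":100},{"x":3.2,"y":-3.5,"z":1.0,"wx":0,"wy":0,"wz":78.9,"claw":100},{"x":3.6,"y":-3.9,"z":1.1,"wx":0,"wy":0,"wz":88.8,"claw":100}]'

```text
clock: 13.68
position: [0.4092, 0.4703, 0.1901]
tool_rot: [-3.14, 0.001, -1.197]
force: [0.6, 0.3, -0.3]
grip_width: 0.0857
```

```bash
python3 - <<'E'
from plan import *
go([(.298,.399,.46,-1.2),(.296,.392,.46,0)],100)
from fk import *
q=bot.observe()['qpos'];rep(q)
q=sim(q,[(.298,.399,.46,-1.2)]);rep(q);q=sim(q,[(.295,.392,.46,1.5)]);rep(q);q=sim(q,[(.374,.467,.187,1.5)]);rep(q);q=sim(q,[(.4585,.256,.24,.06)]);rep(q)
E
```

```text
13 rows
{"x": 0.4, "y": 2.2, "z": -4.5, "wx": -0.1, "wy": 0.0, "wz": 0.0, "claw": 100},
{"x": 0.9, "y": 4.3, "z": -9.0, "wx": -0.1, "wy": 0.0, "wz": 0.1, "claw": 100},
{"x": 1.3, "y": 6.5, "z": -13.5, "wx": -0.1, "wy": 0.0, "wz": 0.1, "claw": 100},
{"x": 1.7, "y": 8.6, "z": -18.0, "wx": -0.1, "wy": 0.0, "wz": 0.1, "claw": 100},
{"x": 2.1, "y": 10.8, "z": -22.5, "wx": -0.1, "wy": 0.0, "wz": 0.1, "claw": 100},
{"x": 2.6, "y": 12.9, "z": -27.0, "wx": -0.1, "wy": 0.0, "wz": 0.2, "claw": 100},
{"x": 2.6, "y": 13.0, "z": -27.0, "wx": -0.1, "wy": 0.0, "wz": -9.7, "claw": 100},
{"x": 2.7, "y": 13.0, "z": -27.0, "wx": -0.1, "wy": 0.0, "wz": -19.5, "claw": 100},
{"x": 2.8, "y": 13.1, "z": -27.0, "wx": -0.1, "wy": 0.0, "wz": -29.3, "claw": 100},
{"x": 2.9, "y": 13.2, "z": -27.0, "wx": -0.1, "wy": 0.0, "wz": -39.1, "claw": 100},
13.675 [0.4092 0.4703 0.1901] [-3.140e+00  1.000e-03 -1.197e+00] [-0.87  0.56 -0.12  1.64  0.08  0.94 -2.22] 0.08569005485450663
q [-0.87  0.56 -0.12  1.64  0.08  0.94 -2.22] elbow [0.194 0.182 0.78 ] wrist [0.408 0.468 0.52 ] d_fore 0.246 d_up 0.268 d_tool 0.358
q [-0.91  0.16 -0.16  1.53  0.03  1.46 -2.27] elbow [0.06  0.03  0.847] wrist [0.298 0.399 0.797] d_fore 0.346 d_up 0.374 d_tool 0.306
q [-0.69  0.16 -0.42  1.54  0.07  1.46  0.39] elbow [0.072 0.014 0.847] wrist [0.295 0.392 0.797] d_fore 0.340 d_up 0.373 d_tool 0.301
q [-0.74  0.55 -0.36  1.7   0.23  0.94  0.31] elbow [0.213 0.148 0.784] wrist [0.374 0.467 0.524] d_fore 0.234 d_up 0.256 d_tool 0.358
q [-0.62  0.35  0.    1.83 -0.    0.97 -0.56] elbow [0.144 0.071 0.826] wrist [0.458 0.256 0.577] d_fore 0.123 d_up 0.319 d_tool 0.157
```

Request:
jog_arm --increments '[{"x":0.4,"y":2.2,"z":-4.5,"wx":0,"wy":0,"wz":0,"claw":100},{"x":0.9,"y":4.3,"z":-9.0,"wx":0,"wy":0,"wz":0,"claw":100},{"x":1.3,"y":6.5,"z":-13.5,"wx":0,"wy":0,"wz":0,"claw":100},{"x":1.7,"y":8.6,"z":-18.0,"wx":0,"wy":0,"wz":0,"claw":100},{"x":2.1,"y":10.8,"z":-22.5,"wx":0,"wy":0,"wz":0,"claw":100},{"x":2.6,"y":12.9,"z":-27.0,"wx":0,"wy":0,"wz":0,"claw":100},{"x":2.6,"y":13.0,"z":-27.0,"wx":0,"wy":0,"wz":-9.7,"claw":100},{"x":2.7,"y":13.0,"z":-27.0,"wx":0,"wy":0,"wz":-19.5,"claw":100},{"x":2.8,"y":13.1,"z":-27.0,"wx":0,"wy":0,"wz":-29.3,"claw":100},{"x":2.9,"y":13.2,"z":-27.0,"wx":0,"wy":0,"wz":-39.1,"claw":100}]'

```text
clock: 14.92
position: [0.2965, 0.3945, 0.4599]
tool_rot: [-3.141, -0.001, -0.504]
force: [-0.1, 0.3, 0.5]
grip_width: 0.0852
```

```bash
python3 - <<'E'
from plan import *
go([(.295,.392,.46,1.1)],100)
E
```

```text
10 rows
{"x": -0.0, "y": 0.0, "z": -0.0, "wx": -0.1, "wy": -0.1, "wz": -9.2, "claw": 100},
{"x": -0.0, "y": 0.1, "z": -0.0, "wx": -0.0, "wy": -0.1, "wz": -18.4, "claw": 100},
{"x": -0.0, "y": 0.1, "z": -0.0, "wx": -0.0, "wy": -0.1, "wz": -27.6, "claw": 100},
{"x": -0.0, "y": 0.1, "z": -0.0, "wx": -0.0, "wy": -0.1, "wz": -36.8, "claw": 100},
{"x": -0.0, "y": 0.1, "z": -0.0, "wx": -0.0, "wy": -0.1, "wz": -46.0, "claw": 100},
{"x": -0.0, "y": 0.2, "z": -0.0, "wx": -0.0, "wy": -0.1, "wz": -55.2, "claw": 100},
{"x": -0.0, "y": 0.2, "z": -0.0, "wx": -0.0, "wy": -0.1, "wz": -64.3, "claw": 100},
{"x": -0.0, "y": 0.2, "z": -0.0, "wx": -0.0, "wy": -0.1, "wz": -73.5, "claw": 100},
{"x": -0.0, "y": 0.3, "z": -0.0, "wx": -0.0, "wy": -0.1, "wz": -82.7, "claw": 100},
{"x": -0.0, "y": 0.3, "z": -0.0, "wx": -0.0, "wy": -0.1, "wz": -91.9, "claw": 100},
14.925 [0.2965 0.3945 0.4599] [-3.141e+00 -1.000e-03 -5.040e-01] [-0.86  0.15 -0.22  1.56  0.03  1.44 -1.58] 0.08515395402411594
```

Request:
jog_arm --increments '[{"x":0,"y":0,"z":0,"wx":0,"wy":0,"wz":-10,"claw":100},{"x":0,"y":0,"z":0,"wx":0,"wy":0,"wz":-20,"claw":100},{"x":0,"y":0,"z":0,"wx":0,"wy":0,"wz":-30,"claw":100},{"x":0,"y":0,"z":0,"wx":0,"wy":0,"wz":-40,"claw":100},{"x":0,"y":0,"z":0,"wx":0,"wy":0,"wz":-50,"claw":100},{"x":0,"y":0,"z":0,"wx":0,"wy":0,"wz":-60,"claw":100},{"x":0,"y":0.2,"z":0,"wx":0,"wy":0,"wz":-70,"claw":90},{"x":0,"y":0.2,"z":0,"wx":0,"wy":0,"wz":-80,"claw":80},{"x":0,"y":0.3,"z":0,"wx":0,"wy":0,"wz":-90,"claw":70},{"x":0,"y":0.3,"z":0,"wx":0,"wy":0,"wz":-100,"claw":70}]'

```text
clock: 16.18
position: [0.295, 0.3914, 0.4598]
tool_rot: [3.14, -0.0, 1.252]
force: [0.0, -0.2, 0.2]
grip_width: 0.0595
```

```bash
python3 - <<'E'
from plan import *
go([(.37,.46,.26,1.5),(.462,.4655,.19,1.5)],70,hold=2)
f=grab('wrist','w12.png')
E
```

```text
8 rows
{"x": 2.2, "y": 1.2, "z": 5.0, "wx": 0.1, "wy": -0.0, "wz": -3.6, "claw": 70},
{"x": 4.4, "y": 2.5, "z": 10.0, "wx": 0.1, "wy": -0.0, "wz": -7.1, "claw": 70},
{"x": 6.6, "y": 3.7, "z": 15.0, "wx": 0.1, "wy": -0.0, "wz": -10.7, "claw": 70},
{"x": 8.9, "y": 4.9, "z": 20.0, "wx": 0.1, "wy": -0.0, "wz": -14.2, "claw": 70},
{"x": 10.6, "y": 9.2, "z": 23.5, "wx": 0.1, "wy": -0.0, "wz": -14.2, "claw": 70},
{"x": 12.3, "y": 13.5, "z": 27.0, "wx": 0.1, "wy": -0.0, "wz": -14.2, "claw": 70},
{"x": 12.3, "y": 13.5, "z": 27.0, "wx": 0.1, "wy": -0.0, "wz": -14.2, "claw": 70},
{"x": 12.3, "y": 13.5, "z": 27.0, "wx": 0.1, "wy": -0.0, "wz": -14.2, "claw": 70},
16.175 [0.295  0.3914 0.4598] [ 3.14  -0.     1.252] [-0.72  0.15 -0.38  1.56  0.06  1.44  0.15] 0.0594721937163304
```

View pics/w12.png

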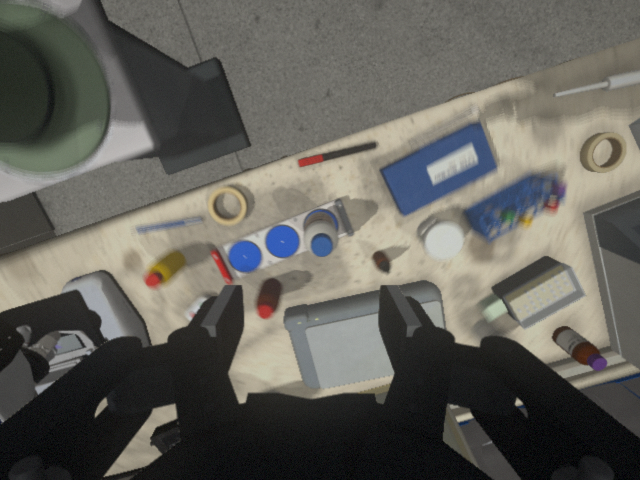

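Request:
jog_arm --increments '[{"x":2.2,"y":1.2,"z":5.0,"wx":0,"wy":0,"wz":-3.6,"claw":70},{"x":4.4,"y":2.5,"z":10.0,"wx":0,"wy":0,"wz":-7.1,"claw":70},{"x":6.6,"y":3.7,"z":15.0,"wx":0,"wy":0,"wz":-10.7,"claw":70},{"x":8.9,"y":4.9,"z":20.0,"wx":0,"wy":0,"wz":-14.2,"claw":70},{"x":10.6,"y":9.2,"z":23.5,"wx":0,"wy":0,"wz":-14.2,"claw":70},{"x":12.3,"y":13.5,"z":27.0,"wx":0,"wy":0,"wz":-14.2,"claw":70},{"x":12.3,"y":13.5,"z":27.0,"wx":0,"wy":0,"wz":-14.2,"claw":70},{"x":12.3,"y":13.5,"z":27.0,"wx":0,"wy":0,"wz":-14.2,"claw":70}]'

```text
clock: 17.23
position: [0.4609, 0.4675, 0.1901]
tool_rot: [3.141, -0.0, 1.509]
force: [-0.7, -0.2, 0.0]
grip_width: 0.0598
```

```bash
python3 - <<'E'
from plan import *
f=grab('wrist','w13.png');a=grab('scene')
print(proj(f,[[.464,.4655,0],[.464,.4655,.055],[.464,.4655,.082]]).round())
for n,c,roi in (('w',f,(250,150,420,330)),('s',a,(205,235,245,300))):
    hsv=cv2.cvtColor(c['pixels'],cv2.COLOR_RGB2HSV)
B,_=blobs(f,(3,110,30),(18,255,170),60,(220,150,420,300));print(B)
B2,_=blobs(a,(3,110,30),(18,255,170),60,(205,235,245,300));print(B2)
s=bot.observe();print(s['clock'],s['position'],s['tool_rot'],s['qpos'].round(2))
E
```

```text
[[309. 217.]
 [309. 231.]
 [309. 240.]]
[(64, [296, 216, 17, 16], [301.6, 220.9])]
[(299, [220, 266, 17, 24], [228.3, 278.3])]
17.325 [0.46070193 0.46802862 0.19114601] [ 3.13954006e+00 -1.19482591e-03  1.50994599e+00] [-0.67  0.63 -0.34  1.54  0.24  1.01  0.44]
```

View pics/w13.png

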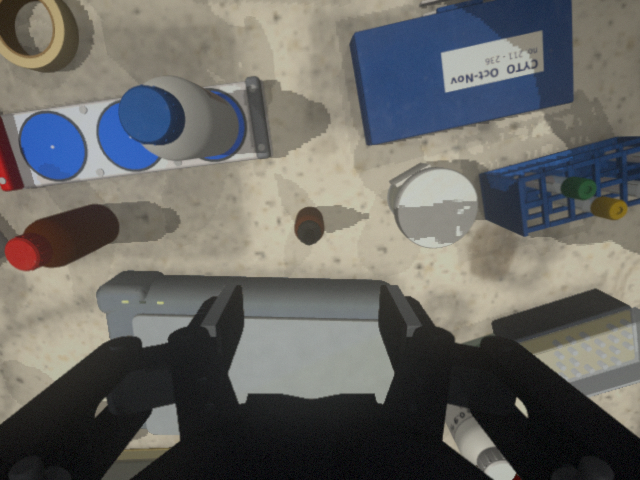

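```bash
python3 - <<'E'
from plan import *
X,Y=.464,.4655
go([(X,Y,.16,1.5),(X,Y,.10,1.5),(X,Y,.06,1.5),(X,Y,.03,1.5),(X,Y,.013,1.5)],55,hold=2)
E
```

```text
7 rows
{"x": -0.2, "y": 0.3, "z": 3.1, "wx": 0.1, "wy": -0.1, "wz": 0.6, "claw": 55},
{"x": -0.2, "y": 0.3, "z": 9.1, "wx": 0.1, "wy": -0.1, "wz": 0.6, "claw": 55},
{"x": -0.2, "y": 0.3, "z": 13.1, "wx": 0.1, "wy": -0.1, "wz": 0.6, "claw": 55},
{"x": -0.3, "y": 0.3, "z": 16.1, "wx": 0.1, "wy": -0.1, "wz": 0.6, "claw": 55},
{"x": -0.3, "y": 0.3, "z": 17.8, "wx": 0.1, "wy": -0.1, "wz": 0.6, "claw": 55},
{"x": -0.3, "y": 0.3, "z": 17.8, "wx": 0.1, "wy": -0.1, "wz": 0.6, "claw": 55},
{"x": -0.3, "y": 0.3, "z": 17.8, "wx": 0.1, "wy": -0.1, "wz": 0.6, "claw": 55},
17.325 [0.4607 0.468  0.1911] [ 3.14e+00 -1.00e-03  1.51e+00] [-0.67  0.63 -0.34  1.54  0.24  1.01  0.44] 0.05965347569322709
```

Request:
jog_arm --increments '[{"x":-0.2,"y":0.3,"z":3.1,"wx":0,"wy":0,"wz":0.6,"claw":55},{"x":-0.2,"y":0.3,"z":6,"wx":0,"wy":0,"wz":0.6,"claw":55},{"x":-0.2,"y":0.3,"z":9.1,"wx":0,"wy":0,"wz":0.6,"claw":55},{"x":-0.3,"y":0.3,"z":9.1,"wx":0,"wy":0,"wz":0.6,"claw":55}]' --squeeze 25

```text
clock: 17.82
position: [0.4624, 0.4647, 0.0995]
tool_rot: [3.141, 0.0, 1.501]
force: [0.1, -0.1, -0.1]
grip_width: 0.0472
```

```bash
python3 - <<'E'
from plan import *
f=grab('wrist','w14.png')
X,Y=.464,.4655
print(proj(f,[[X,Y,0],[X,Y,.055],[X,Y,.082]]).round())
go([(X,Y,.06,1.5),(X,Y,.03,1.5),(X,Y,.013,1.5)],55,hold=2)
E
```

```text
[[312. 241.]
 [313. 267.]
 [313. 286.]]
5 rows
{"x": 0.0, "y": 0.1, "z": 4.1, "wx": 0.1, "wy": -0.1, "wz": 0.0, "claw": 55},
{"x": 0.0, "y": 0.1, "z": 7.1, "wx": 0.1, "wy": -0.1, "wz": 0.0, "claw": 55},
{"x": 0.0, "y": 0.1, "z": 8.8, "wx": 0.1, "wy": -0.1, "wz": 0.0, "claw": 55},
{"x": 0.0, "y": 0.1, "z": 8.8, "wx": 0.1, "wy": -0.1, "wz": 0.0, "claw": 55},
{"x": 0.0, "y": 0.1, "z": 8.8, "wx": 0.1, "wy": -0.1, "wz": 0.0, "claw": 55},
17.875 [0.4632 0.4651 0.101 ] [ 3.14e+00 -1.00e-03  1.50e+00] [-0.68  0.73 -0.31  1.6   0.28  0.85  0.4 ] 0.04710641329273964
```

View pics/w14.png

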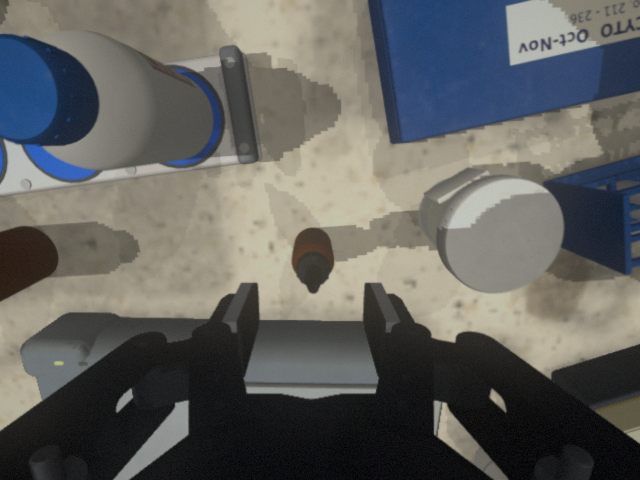

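Request:
jog_arm --increments '[{"x":0,"y":0.1,"z":4.1,"wx":0,"wy":0,"wz":0,"claw":55},{"x":0,"y":0.1,"z":7.1,"wx":0,"wy":0,"wz":0,"claw":55},{"x":0,"y":0.1,"z":8.6,"wx":0,"wy":0,"wz":0,"claw":55},{"x":0,"y":0.1,"z":8.7,"wx":0,"wy":0,"wz":0,"claw":55},{"x":0,"y":0.1,"z":8.7,"wx":0,"wy":0,"wz":0,"claw":55}]'

```text
clock: 18.5
position: [0.4649, 0.4658, 0.0156]
tool_rot: [3.138, -0.003, 1.5]
force: [0.2, 0.3, 0.2]
grip_width: 0.047
```

```bash
python3 - <<'E'
from plan import *
f=grab('wrist','w15.png');s=bot.observe();print(s['position'],s['force'],s['clock'])
E
```

```text
[0.46490966 0.46574466 0.01548315] [ 0.28645505 -0.41711646 -0.22996538] 18.55
```

View pics/w15.png

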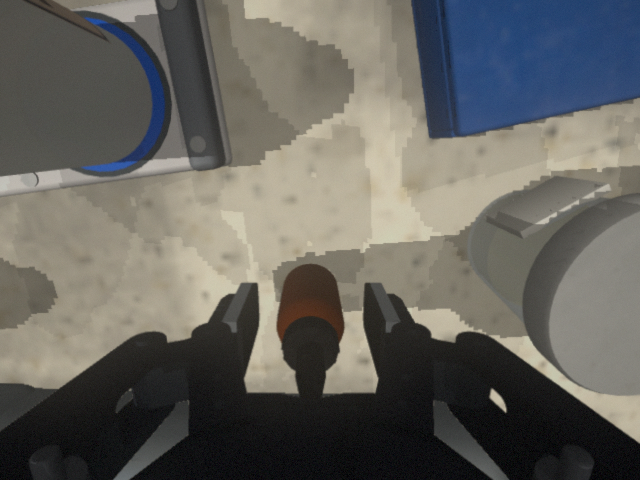

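Request:
jog_arm --increments '[{"x":0,"y":0,"z":0.3,"wx":0,"wy":0,"wz":0,"claw":55},{"x":0,"y":0,"z":0.3,"wx":0,"wy":0,"wz":0,"claw":40},{"x":0,"y":0,"z":0.3,"wx":0,"wy":0,"wz":0,"claw":30},{"x":0,"y":0,"z":0.3,"wx":0,"wy":0,"wz":0,"claw":20},{"x":0,"y":0,"z":0.3,"wx":0,"wy":0,"wz":0,"claw":15},{"x":0,"y":0,"z":0.3,"wx":0,"wy":0,"wz":0,"claw":15},{"x":0,"y":0,"z":0.3,"wx":0,"wy":0,"wz":0,"claw":15}]' --squeeze 25

```text
clock: 19.42
position: [0.4651, 0.4659, 0.0129]
tool_rot: [3.138, -0.003, 1.5]
force: [-0.7, -0.8, 6.0]
grip_width: 0.0261
```

```bash
python3 - <<'E'
from plan import *
f=grab('wrist','w16.png');s=bot.observe();print(s['position'],s['tool_rot'],s['force'],s['clock'],s['grip_width'])
E
```

```text
[0.46503095 0.46588165 0.01284994] [ 3.13812449e+00 -2.92449208e-03  1.50033284e+00] [-0.95600851 -1.66740746  5.00037807] 19.475 0.02557374399295791
```

View pics/w16.png

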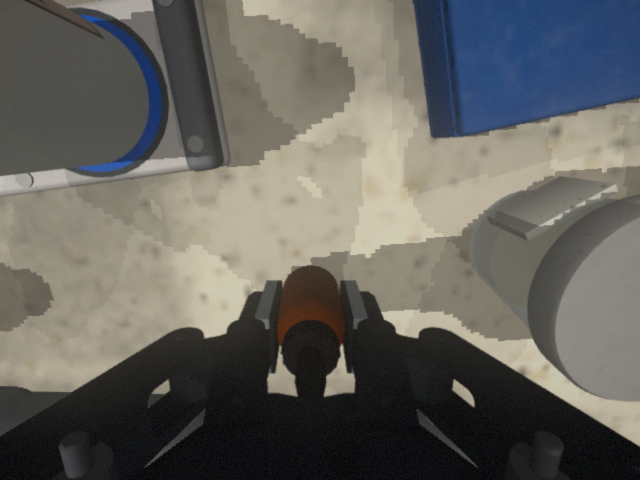

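Request:
jog_arm --increments '[{"x":0,"y":0,"z":-1.5,"wx":0,"wy":0,"wz":0,"claw":15},{"x":0,"y":0,"z":-4,"wx":0,"wy":0,"wz":0,"claw":15},{"x":0,"y":0,"z":-8,"wx":0,"wy":0,"wz":0,"claw":15},{"x":0,"y":0,"z":-12,"wx":0,"wy":0,"wz":0,"claw":15},{"x":0,"y":0,"z":-16,"wx":0,"wy":0,"wz":0,"claw":15},{"x":0,"y":0,"z":-17,"wx":0,"wy":0,"wz":0,"claw":15},{"x":0,"y":0,"z":-17,"wx":0,"wy":0,"wz":0,"claw":15}]'

```text
clock: 20.35
position: [0.4645, 0.4654, 0.1835]
tool_rot: [3.137, -0.004, 1.5]
force: [-0.1, 0.3, -0.2]
grip_width: 0.0256
```

```bash
python3 - <<'E'
from plan import *
f=grab('wrist','w17.png');s=bot.observe();print(s['force'])
go([(.3815,.2313,.18,.06)],15)
from fk import *
q=s['qpos'];q=sim(q,[(.3815,.2313,.18,.06)]);rep(q);q=sim(q,[(.3815,.2313,.02,.06)]);rep(q)
E
```

```text
[ 0.21917499 -0.03076136  0.39243077]
9 rows
{"x": -2.7, "y": -0.7, "z": 0.0, "wx": 0.2, "wy": -0.2, "wz": 9.2, "claw": 15},
{"x": -5.3, "y": -1.5, "z": 0.0, "wx": 0.2, "wy": -0.2, "wz": 18.3, "claw": 15},
{"x": -8.0, "y": -2.2, "z": 0.1, "wx": 0.1, "wy": -0.2, "wz": 27.5, "claw": 15},
{"x": -10.6, "y": -2.9, "z": 0.1, "wx": 0.1, "wy": -0.2, "wz": 36.7, "claw": 15},
{"x": -13.3, "y": -3.7, "z": 0.1, "wx": 0.1, "wy": -0.2, "wz": 45.8, "claw": 15},
{"x": -15.9, "y": -4.4, "z": 0.1, "wx": 0.1, "wy": -0.2, "wz": 55.0, "claw": 15},
{"x": -18.6, "y": -5.1, "z": 0.1, "wx": 0.1, "wy": -0.2, "wz": 64.2, "claw": 15},
{"x": -21.3, "y": -5.9, "z": 0.1, "wx": 0.1, "wy": -0.2, "wz": 73.4, "claw": 15},
{"x": -23.9, "y": -6.6, "z": 0.2, "wx": 0.1, "wy": -0.2, "wz": 82.5, "claw": 15},
20.4 [0.4643 0.4651 0.1824] [ 3.138e+00 -2.000e-03  1.500e+00] [-0.66  0.64 -0.34  1.55  0.24  0.99  0.43] 0.025933081043402726
q [-0.68  0.3   0.01  2.07 -0.    0.77 -0.61] elbow [0.121 0.065 0.833] wrist [0.381 0.231 0.517] d_fore 0.112 d_up 0.335 d_tool 0.123
q [-0.68  0.61  0.01  2.17 -0.01  0.37 -0.61] elbow [0.238 0.157 0.768] wrist [0.381 0.231 0.357] d_fore 0.116 d_up 0.233 d_tool 0.127
```

View pics/w17.png

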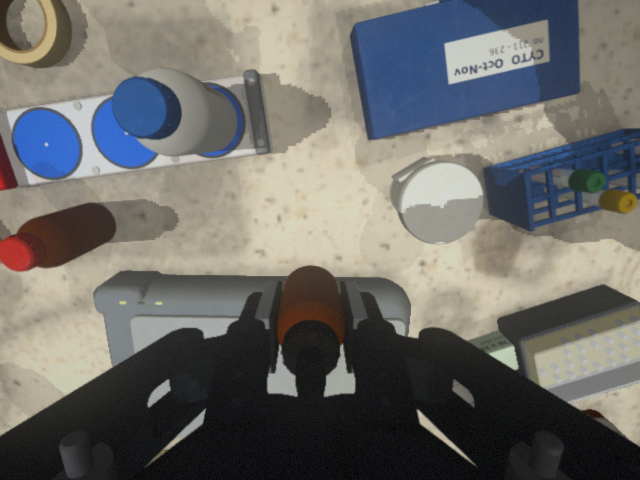

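Request:
jog_arm --increments '[{"x":-2.7,"y":-0.7,"z":0,"wx":0,"wy":-0.2,"wz":9.2,"claw":15},{"x":-5.3,"y":-1.5,"z":0,"wx":0,"wy":-0.2,"wz":18.3,"claw":15},{"x":-8.0,"y":-2.2,"z":0.1,"wx":0,"wy":-0.2,"wz":27.5,"claw":15},{"x":-10.6,"y":-2.9,"z":0.1,"wx":0,"wy":-0.2,"wz":36.7,"claw":15},{"x":-13.3,"y":-3.7,"z":0.1,"wx":0,"wy":-0.2,"wz":45.8,"claw":15},{"x":-15.9,"y":-4.4,"z":0.1,"wx":0,"wy":-0.2,"wz":55.0,"claw":15},{"x":-18.6,"y":-5.1,"z":0.1,"wx":0,"wy":-0.2,"wz":64.2,"claw":15},{"x":-21.3,"y":-5.9,"z":0.1,"wx":0,"wy":-0.2,"wz":73.4,"claw":15},{"x":-23.9,"y":-6.6,"z":0.2,"wx":0,"wy":-0.2,"wz":82.5,"claw":15},{"x":-23.9,"y":-6.6,"z":0.2,"wx":0,"wy":-0.2,"wz":82.5,"claw":15}]'

```text
clock: 21.65
position: [0.3807, 0.2295, 0.1788]
tool_rot: [3.14, 0.001, 0.057]
force: [0.5, 0.0, -0.6]
grip_width: 0.0258
```

```bash
python3 - <<'E'
from plan import *
f=grab('wrist','w18.png');s=bot.observe();print(s['force'])
B,_=blobs(f,(100,140,60),(125,255,255),300,None);print([(b,plane(f,[b[2]],.008).round(4)) for b in B])
X,Y=.3815,.2313
go([(X,Y,.12,.06),(X,Y,.07,.06),(X,Y,.035,.06),(X,Y,.026,.06)],15,hold=2)
E
```

```text
[-0.82181508  1.38916644  0.03645159]
[((3710, [278, 94, 68, 70], [311.4, 128.6]), array([[0.3765, 0.309 , 0.008 ]])), ((3059, [280, 183, 63, 62], [311.4, 213.1]), array([[0.3809, 0.2339, 0.008 ]]))]
6 rows
{"x": 0.0, "y": -0.1, "z": 5.9, "wx": 0.1, "wy": -0.0, "wz": 0.1, "claw": 15},
{"x": 0.0, "y": -0.1, "z": 10.9, "wx": 0.1, "wy": -0.0, "wz": 0.1, "claw": 15},
{"x": 0.0, "y": -0.1, "z": 14.4, "wx": 0.1, "wy": -0.0, "wz": 0.1, "claw": 15},
{"x": 0.0, "y": -0.1, "z": 15.3, "wx": 0.1, "wy": -0.0, "wz": 0.1, "claw": 15},
{"x": 0.0, "y": -0.1, "z": 15.3, "wx": 0.1, "wy": -0.0, "wz": 0.1, "claw": 15},
{"x": 0.0, "y": -0.1, "z": 15.3, "wx": 0.1, "wy": -0.0, "wz": 0.1, "claw": 15},
21.7 [0.3812 0.2308 0.179 ] [ 3.14  -0.     0.061] [-0.68  0.32  0.    2.11  0.    0.72 -0.62] 0.025507690825912307
```

View pics/w18.png

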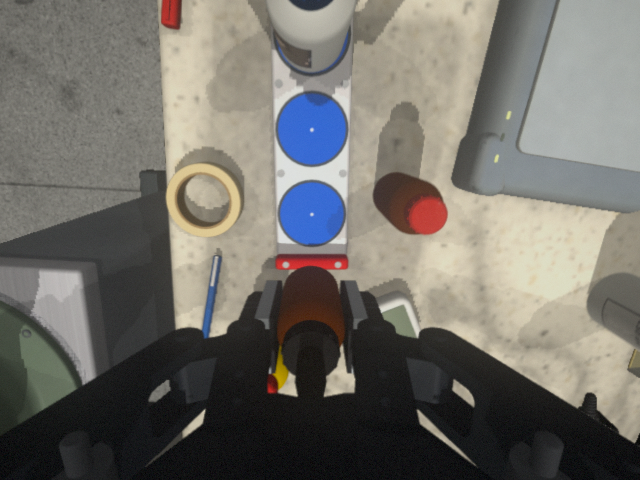

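```bash
python3 - <<'E'
from plan import *
f=grab('wrist');s=bot.observe();R0=R.from_euler('xyz',s['tool_rot'])
for uv in ([545,450],[575,470],[75,450],[430,340],[200,335],[470,400]):
    o,v=ray(f,[uv]);o=R0.inv().apply(o-s['position']);v=R0.inv().apply(v[0])
    for y in (-.02,-.01,0): print(uv,y,((o+v*(y-o[1])/v[1])*1000).round())
E
```

```text
[545, 450] -0.02 [ 38. -20. -99.]
[545, 450] -0.01 [ 46. -10. -90.]
[545, 450] 0 [ 54.   0. -81.]
[575, 470] -0.02 [  40.  -20. -103.]
[575, 470] -0.01 [ 49. -10. -95.]
[575, 470] 0 [ 57.   0. -87.]
[75, 450] -0.02 [-39. -20. -99.]
[75, 450] -0.01 [-47. -10. -90.]
[75, 450] 0 [-55.   0. -81.]
[430, 340] -0.02 [ 30. -20. -67.]
[430, 340] -0.01 [ 36. -10. -51.]
[430, 340] 0 [ 42.   0. -35.]
[200, 335] -0.02 [-29. -20. -65.]
[200, 335] -0.01 [-35. -10. -48.]
[200, 335] 0 [-41.   0. -32.]
[470, 400] -0.02 [ 31. -20. -88.]
[470, 400] -0.01 [ 37. -10. -77.]
[470, 400] 0 [ 44.   0. -65.]
```

Request:
jog_arm --increments '[{"x":0,"y":-0.1,"z":5,"wx":0,"wy":0,"wz":0,"claw":15},{"x":0,"y":-0.1,"z":10,"wx":0,"wy":0,"wz":0,"claw":15},{"x":0,"y":-0.1,"z":13.5,"wx":0,"wy":0,"wz":0,"claw":15},{"x":0,"y":-0.1,"z":15.2,"wx":0,"wy":0,"wz":0,"claw":15},{"x":0,"y":-0.1,"z":15.4,"wx":0,"wy":0,"wz":0,"claw":15},{"x":0,"y":-0.1,"z":15.4,"wx":0,"wy":0,"wz":0,"claw":15}]'

```text
clock: 22.5
position: [0.3816, 0.2328, 0.0253]
tool_rot: [3.141, -0.0, 0.063]
force: [-0.1, -0.3, -0.0]
grip_width: 0.0258
```

```bash
python3 - <<'E'
from plan import *
a=grab('scene');f=grab('wrist','w19.png')
cs=cv2.cvtColor(a['pixels'][130:310,250:430],cv2.COLOR_RGB2BGR);cv2.imwrite('pics/c19.png',cv2.resize(cs,None,fx=3.3,fy=3.3,interpolation=2))
s=bot.observe();print(s['clock'],s['position'],s['tool_rot'],s['force'],s['grip_width'])
print(proj(a,[[.3815,.2325,.008]])-[250,130])
E
```

```text
22.6 [0.38184816 0.23290221 0.02582961] [-3.14142625e+00 -1.38970228e-03  6.27083938e-02] [-0.17322449  0.24027373  0.95892559] 0.025691046988018145
[[93.19011346 80.61162675]]
```

View pics/c19.png

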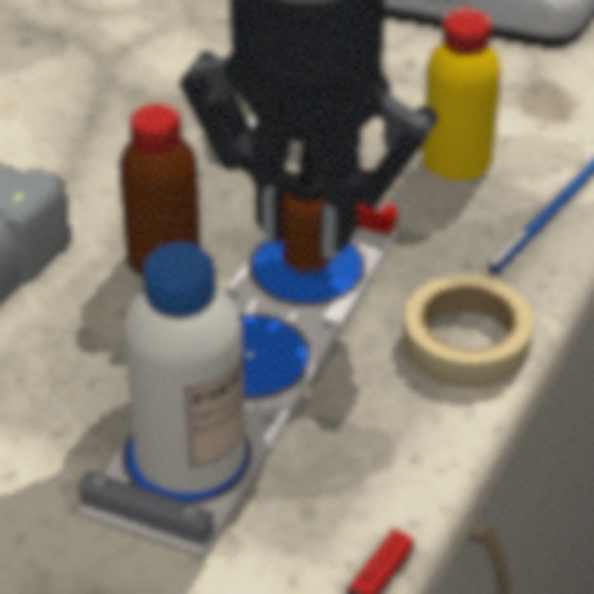

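View pics/w19.png

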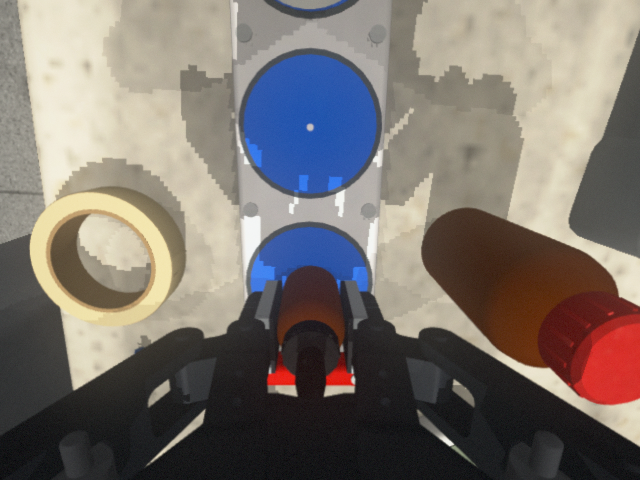

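Request:
jog_arm --increments '[{"x":0,"y":0,"z":0.2,"wx":0,"wy":0,"wz":0,"claw":15},{"x":0,"y":0,"z":0.4,"wx":0,"wy":0,"wz":0,"claw":15},{"x":0,"y":0,"z":0.5,"wx":0,"wy":0,"wz":0,"claw":15},{"x":0,"y":0,"z":0.5,"wx":0,"wy":0,"wz":0,"claw":15}]'

```text
clock: 23.1
position: [0.3819, 0.2329, 0.0208]
tool_rot: [-3.141, -0.001, 0.063]
force: [-0.4, 1.1, -0.6]
grip_width: 0.0257
```

Request:
jog_arm --increments '[{"x":0,"y":0,"z":0.1,"wx":0,"wy":0,"wz":0,"claw":15},{"x":0,"y":0,"z":0.15,"wx":0,"wy":0,"wz":0,"claw":15},{"x":0,"y":0,"z":0.15,"wx":0,"wy":0,"wz":0,"claw":15}]'

```text
clock: 23.48
position: [0.382, 0.2332, 0.0202]
tool_rot: [-3.141, -0.002, 0.063]
force: [-5.1, -2.6, 33.3]
grip_width: 0.0258
```

Request:
jog_arm --increments '[{"x":0,"y":0,"z":-0.02,"wx":0,"wy":0,"wz":0,"claw":15},{"x":0,"y":0,"z":-0.02,"wx":0,"wy":0,"wz":0,"claw":32},{"x":0,"y":0,"z":-0.02,"wx":0,"wy":0,"wz":0,"claw":40},{"x":0,"y":0,"z":-0.02,"wx":0,"wy":0,"wz":0,"claw":50},{"x":0,"y":0,"z":-0.02,"wx":0,"wy":0,"wz":0,"claw":50}]'

```text
clock: 24.1
position: [0.3819, 0.2331, 0.0203]
tool_rot: [-3.141, -0.002, 0.063]
force: [-0.7, 0.1, 0.4]
grip_width: 0.0428
```

```bash
python3 - <<'E'
from plan import *
f=grab('wrist','w20.png');s=bot.observe();print(s['force'])
x,y=s['position'][:2]
go([(x,y,.05,.06),(x,y,.10,.06),(x,y,.15,.06),(x,y,.2,.06)],50)
E
```

```text
[ 0.3137868  -0.30920569 -0.05492317]
4 rows
{"x": 0.0, "y": -0.0, "z": -3.0, "wx": -0.0, "wy": -0.1, "wz": 0.2, "claw": 50},
{"x": 0.0, "y": -0.0, "z": -8.0, "wx": -0.0, "wy": -0.1, "wz": 0.2, "claw": 50},
{"x": 0.0, "y": -0.0, "z": -13.0, "wx": -0.0, "wy": -0.1, "wz": 0.2, "claw": 50},
{"x": 0.0, "y": -0.0, "z": -18.0, "wx": -0.0, "wy": -0.1, "wz": 0.2, "claw": 50},
24.15 [0.382  0.2331 0.0204] [-3.141e+00 -2.000e-03  6.300e-02] [-0.68  0.63 -0.01  2.2   0.01  0.31 -0.63] 0.04248593921340519
```

View pics/w20.png

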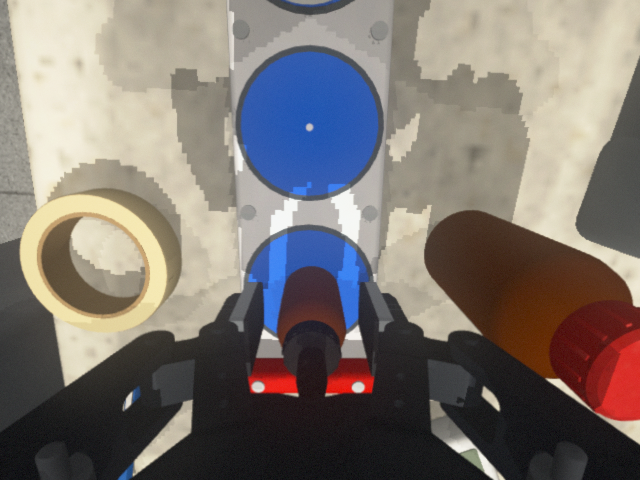

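Released, dropper upright on the red-end pad. Straight up.

Request:
jog_arm --increments '[{"x":0,"y":0,"z":-3,"wx":0,"wy":0,"wz":0,"claw":50},{"x":0,"y":0,"z":-8,"wx":0,"wy":0,"wz":0,"claw":50},{"x":0,"y":0,"z":-13,"wx":0,"wy":0,"wz":0,"claw":70},{"x":0,"y":0,"z":-18,"wx":0,"wy":0,"wz":0,"claw":90},{"x":0,"y":0,"z":-18,"wx":0,"wy":0,"wz":0,"claw":90}]'

```text
clock: 24.78
position: [0.3829, 0.2338, 0.2035]
tool_rot: [-3.138, -0.007, 0.063]
force: [0.3, 0.4, -0.1]
grip_width: 0.0771
```

```bash
python3 - <<'E'
from plan import *
f=grab('wrist','w21.png');a=grab('scene')
cs=cv2.cvtColor(a['pixels'][130:310,250:430],cv2.COLOR_RGB2BGR);cv2.imwrite('pics/c21.png',cv2.resize(cs,None,fx=3.3,fy=3.3,interpolation=2))
print(proj(f,[[.4585,.256,.098]]).round())
B,_=blobs(f,(172,140,60),(6,255,255),60,None);print([(b,plane(f,[b[2]],.098).round(4)) for b in B])
go([(.4585,.256,.19,.06)],90,hold=1)
from fk import *
q=bot.observe()['qpos'];q=sim(q,[(.4585,.256,.19,.06)]);rep(q);q=sim(q,[(.4585,.256,.036,.06)]);rep(q)
E
```

```text
[[413. 214.]]
[((661, [170, 0, 19, 44], [179.0, 20.4]), array([[0.2897, 0.3734, 0.098 ]])), ((966, [392, 197, 36, 36], [409.9, 215.4]), array([[0.456 , 0.2551, 0.098 ]])), ((670, [274, 253, 67, 13], [306.8, 259.7]), array([[0.3817, 0.2158, 0.098 ]])), ((60, [365, 337, 9, 8], [368.8, 340.7]), array([[0.437 , 0.1483, 0.098 ]])), ((697, [244, 363, 31, 30], [258.8, 377.6]), array([[0.3471, 0.1072, 0.098 ]]))]
3 rows
{"x": 3.9, "y": -0.9, "z": 0.5, "wx": -0.1, "wy": -0.1, "wz": 0.1, "claw": 90},
{"x": 7.8, "y": -1.8, "z": 1.1, "wx": -0.1, "wy": -0.1, "wz": 0.2, "claw": 90},
{"x": 7.8, "y": -1.8, "z": 1.1, "wx": -0.1, "wy": -0.1, "wz": 0.2, "claw": 90},
24.875 [0.3816 0.2329 0.2004] [-3.141e+00 -2.000e-03  6.300e-02] [-0.68  0.28  0.    2.08  0.    0.77 -0.62] 0.07717559320508323
q [-0.63  0.41  0.01  1.88 -0.01  0.86 -0.56] elbow [0.168 0.09  0.816] wrist [0.459 0.256 0.527] d_fore 0.109 d_up 0.299 d_tool 0.157
q [-0.63  0.65  0.01  1.97 -0.01  0.52 -0.55] elbow [0.261 0.156 0.755] wrist [0.458 0.256 0.373] d_fore 0.104 d_up 0.213 d_tool 0.158
```

View pics/c21.png

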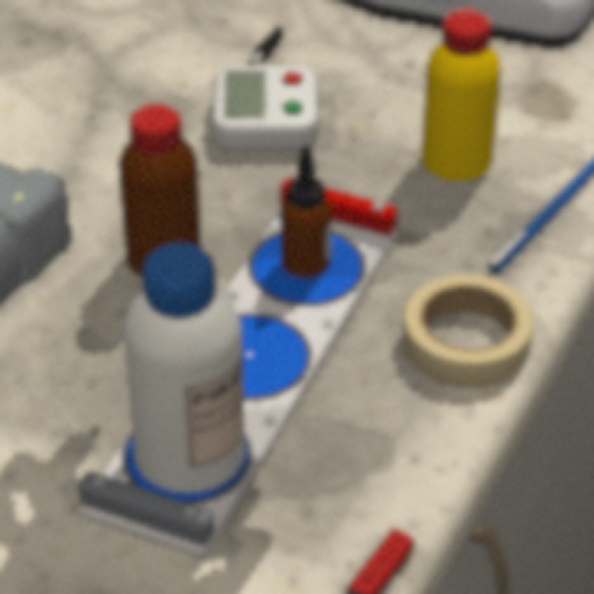

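View pics/w21.png

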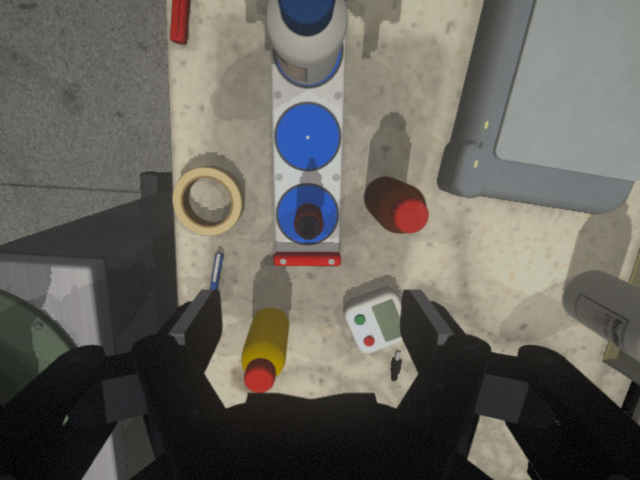

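Request:
jog_arm --increments '[{"x":3.9,"y":-0.9,"z":0.5,"wx":0,"wy":0,"wz":0,"claw":70},{"x":7.7,"y":-1.8,"z":1.1,"wx":0,"wy":0,"wz":0,"claw":70},{"x":7.7,"y":-1.8,"z":4,"wx":0,"wy":0,"wz":0,"claw":70},{"x":7.7,"y":-1.8,"z":4,"wx":0,"wy":0,"wz":0,"claw":70}]'

```text
clock: 25.38
position: [0.4559, 0.2547, 0.1578]
tool_rot: [3.14, 0.003, 0.063]
force: [0.0, -0.6, 0.4]
grip_width: 0.0596
```

```bash
python3 - <<'E'
from plan import *
f=grab('wrist','w22.png')
print(proj(f,[[.458,.2555,.098]]).round())
B,_=blobs(f,(172,140,60),(6,255,255),60,(200,150,450,420));print([(b,plane(f,[b[2]],.096).round(4)) for b in B])
X,Y=.458,.2555
go([(X,Y,.11,.06),(X,Y,.07,.06),(X,Y,.045,.06),(X,Y,.032,.06)],70,hold=2)
E
```

```text
[[314. 255.]]
[((1371, [292, 232, 44, 43], [313.9, 254.3]), array([[0.4577, 0.2552, 0.096 ]])), ((272, [200, 284, 23, 16], [209.3, 290.7]), array([[0.3913, 0.2259, 0.096 ]])), ((252, [242, 284, 22, 16], [253.0, 291.7]), array([[0.4198, 0.2271, 0.096 ]])), ((78, [296, 377, 11, 9], [300.8, 381.2]), array([[0.4547, 0.1601, 0.096 ]]))]
6 rows
{"x": 0.2, "y": -0.0, "z": 4.9, "wx": 0.0, "wy": 0.0, "wz": 0.2, "claw": 70},
{"x": 0.2, "y": -0.0, "z": 8.9, "wx": 0.0, "wy": 0.0, "wz": 0.2, "claw": 70},
{"x": 0.2, "y": -0.0, "z": 11.4, "wx": 0.0, "wy": 0.0, "wz": 0.2, "claw": 70},
{"x": 0.2, "y": -0.0, "z": 12.7, "wx": 0.0, "wy": 0.0, "wz": 0.2, "claw": 70},
{"x": 0.2, "y": -0.0, "z": 12.7, "wx": 0.0, "wy": 0.0, "wz": 0.2, "claw": 70},
{"x": 0.2, "y": -0.0, "z": 12.7, "wx": 0.0, "wy": 0.0, "wz": 0.2, "claw": 70},
25.425 [0.4564 0.2552 0.1593] [3.141e+00 1.000e-03 6.300e-02] [-0.63  0.46  0.01  1.94 -0.01  0.75 -0.55] 0.0600010988275411
```

View pics/w22.png

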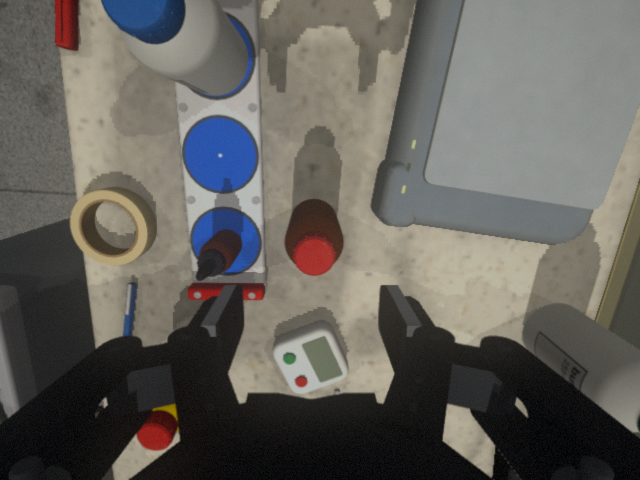

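Request:
jog_arm --increments '[{"x":0.2,"y":0,"z":3,"wx":0,"wy":0,"wz":0,"claw":70},{"x":0.2,"y":0,"z":6,"wx":0,"wy":0,"wz":0,"claw":70},{"x":0.2,"y":0,"z":8.5,"wx":0,"wy":0,"wz":0,"claw":70},{"x":0.2,"y":0,"z":11,"wx":0,"wy":0,"wz":0,"claw":70},{"x":0.2,"y":0,"z":12.7,"wx":0,"wy":0,"wz":0,"claw":70},{"x":0.2,"y":0,"z":12.7,"wx":0,"wy":0,"wz":0,"claw":70}]'

```text
clock: 26.18
position: [0.4579, 0.255, 0.032]
tool_rot: [3.14, 0.002, 0.063]
force: [0.0, -0.1, 0.7]
grip_width: 0.0599
```

```bash
python3 - <<'E'
from plan import *
f=grab('wrist','w23.png');s=bot.observe();print(s['clock'],s['position'],s['tool_rot'],s['force'])
E
```

```text
26.225 [0.45834096 0.25521413 0.03269763] [3.14055088e+00 7.87726083e-04 6.29814087e-02] [-0.63092791  0.14321966  0.32170738]
```

View pics/w23.png

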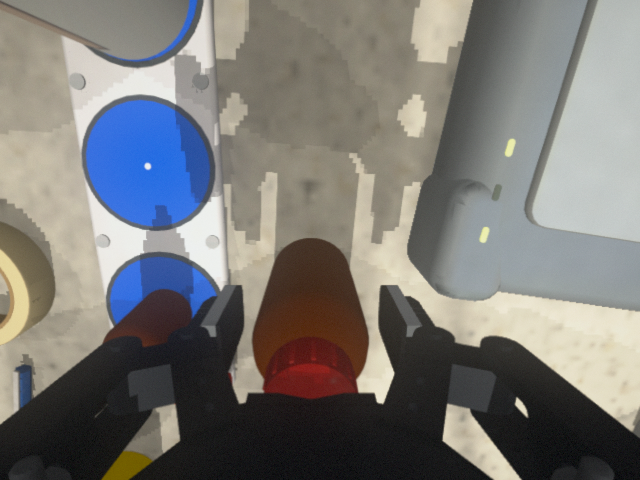

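Request:
jog_arm --increments '[{"x":0,"y":0,"z":0,"wx":0,"wy":0,"wz":0,"claw":55},{"x":0,"y":0,"z":0,"wx":0,"wy":0,"wz":0,"claw":45},{"x":0,"y":0,"z":0,"wx":0,"wy":0,"wz":0,"claw":30},{"x":0,"y":0,"z":0,"wx":0,"wy":0,"wz":0,"claw":30},{"x":0,"y":0,"z":0,"wx":0,"wy":0,"wz":0,"claw":30}]' --squeeze 35

```text
clock: 26.85
position: [0.4587, 0.2555, 0.0338]
tool_rot: [3.141, -0.0, 0.063]
force: [-2.6, -0.7, 9.0]
grip_width: 0.0409
```

Request:
jog_arm --increments '[{"x":0,"y":0,"z":-1.5,"wx":0,"wy":0,"wz":0,"claw":30},{"x":0,"y":0,"z":-4,"wx":0,"wy":0,"wz":0,"claw":30},{"x":0,"y":0,"z":-8,"wx":0,"wy":0,"wz":0,"claw":30},{"x":0,"y":0,"z":-12,"wx":0,"wy":0,"wz":0,"claw":30},{"x":0,"y":0,"z":-13,"wx":0,"wy":0,"wz":0,"claw":30},{"x":0,"y":0,"z":-13,"wx":0,"wy":0,"wz":0,"claw":30}]'

```text
clock: 27.6
position: [0.4588, 0.2557, 0.1646]
tool_rot: [-3.141, -0.002, 0.063]
force: [-0.6, -0.2, -1.7]
grip_width: 0.0409
```

```bash
python3 - <<'E'
from plan import *
f=grab('wrist','w24.png');s=bot.observe();print(s['force'])
X,Y=.378,.3075
go([(X,Y,.162,.06)],30,step=.035,hold=2)
B,_=blobs(f,(100,140,60),(125,255,255),300,None);print([(b,plane(f,[b[2]],.008).round(4)) for b in B])
E
```

```text
[-0.3339295  -0.29829955 -1.74328138]
5 rows
{"x": -2.6, "y": -1.9, "z": 0.1, "wx": 0.0, "wy": -0.0, "wz": 0.1, "claw": 30},
{"x": -5.1, "y": -3.8, "z": 0.1, "wx": 0.0, "wy": -0.0, "wz": 0.1, "claw": 30},
{"x": -7.7, "y": -5.7, "z": 0.2, "wx": 0.0, "wy": -0.0, "wz": 0.2, "claw": 30},
{"x": -7.7, "y": -5.7, "z": 0.2, "wx": 0.0, "wy": -0.0, "wz": 0.2, "claw": 30},
{"x": -7.7, "y": -5.7, "z": 0.2, "wx": 0.0, "wy": -0.0, "wz": 0.2, "claw": 30},
27.65 [0.4584 0.2554 0.1636] [ 3.141 -0.     0.063] [-0.63  0.45  0.01  1.93 -0.01  0.76 -0.55] 0.040125556894733495
[((2624, [103, 0, 79, 47], [142.9, 18.1]), array([[0.3185, 0.4093, 0.008 ]])), ((3822, [184, 120, 69, 71], [217.6, 155.3]), array([[0.3761, 0.3084, 0.008 ]])), ((1896, [191, 210, 65, 62], [226.0, 234.5]), array([[0.383 , 0.2388, 0.008 ]]))]
```

View pics/w24.png

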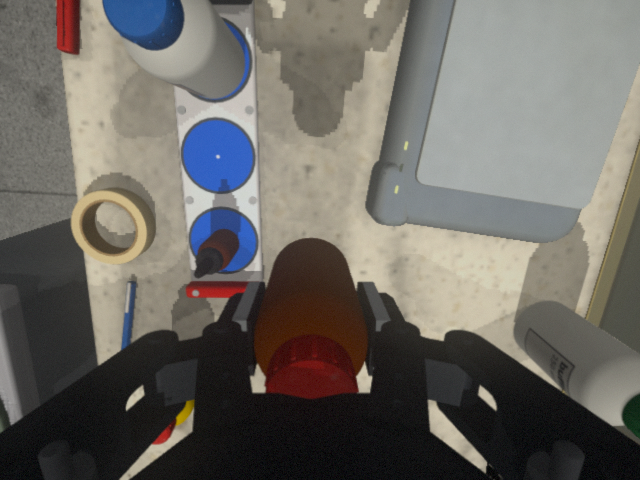

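Request:
jog_arm --increments '[{"x":-2.6,"y":-1.9,"z":0.1,"wx":0,"wy":0,"wz":0,"claw":30},{"x":-5.1,"y":-3.8,"z":0.1,"wx":0,"wy":0,"wz":0,"claw":30},{"x":-7.8,"y":-5.7,"z":0.1,"wx":0,"wy":0,"wz":0,"claw":30},{"x":-7.8,"y":-5.7,"z":0.1,"wx":0,"wy":0,"wz":0,"claw":30},{"x":-7.8,"y":-5.7,"z":0.1,"wx":0,"wy":0,"wz":0,"claw":30}]'

```text
clock: 28.28
position: [0.3771, 0.3069, 0.1619]
tool_rot: [3.14, 0.001, 0.063]
force: [-0.4, 0.2, -1.1]
grip_width: 0.0407
```

```bash
python3 - <<'E'
from plan import *
f=grab('wrist','w25.png');a=grab('scene')
X,Y=.3772,.308
go([(X,Y,.12,.06),(X,Y,.08,.06),(X,Y,.055,.06),(X,Y,.046,.06)],30,hold=2)
cs=cv2.cvtColor(a['pixels'][130:310,250:430],cv2.COLOR_RGB2BGR);cv2.imwrite('pics/c25.png',cv2.resize(cs,None,fx=3.3,fy=3.3,interpolation=2))
E
```

```text
6 rows
{"x": -0.0, "y": -0.1, "z": 4.2, "wx": 0.1, "wy": 0.0, "wz": 0.1, "claw": 30},
{"x": -0.0, "y": -0.1, "z": 8.2, "wx": 0.1, "wy": 0.0, "wz": 0.1, "claw": 30},
{"x": -0.0, "y": -0.1, "z": 10.7, "wx": 0.1, "wy": 0.0, "wz": 0.1, "claw": 30},
{"x": -0.0, "y": -0.1, "z": 11.6, "wx": 0.1, "wy": 0.0, "wz": 0.1, "claw": 30},
{"x": -0.0, "y": -0.1, "z": 11.6, "wx": 0.1, "wy": 0.0, "wz": 0.1, "claw": 30},
{"x": -0.0, "y": -0.1, "z": 11.6, "wx": 0.1, "wy": 0.0, "wz": 0.1, "claw": 30},
28.375 [0.3775 0.3067 0.1621] [3.141 0.    0.062] [-0.8   0.4  -0.    2.02  0.    0.72 -0.74] 0.041227700816918504
```

View pics/w25.png

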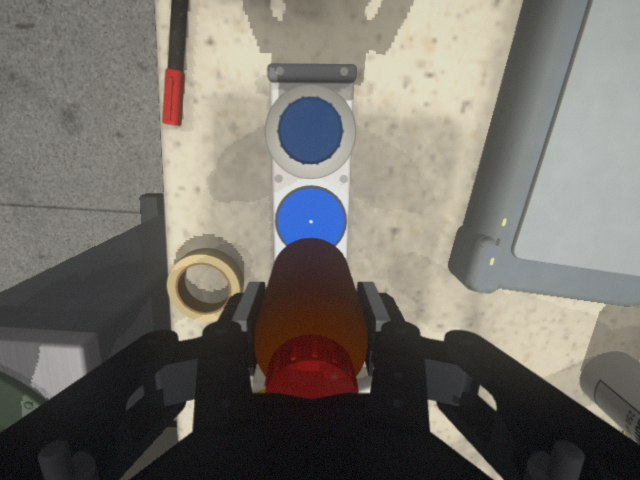

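View pics/c25.png

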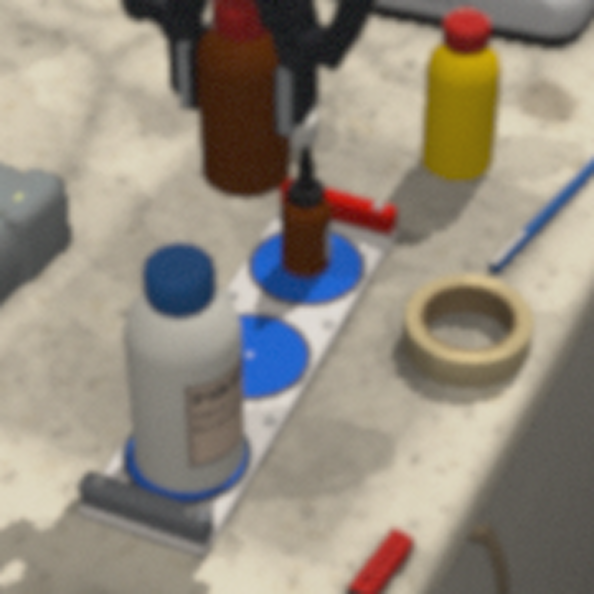

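Request:
jog_arm --increments '[{"x":0,"y":-0.1,"z":4,"wx":0,"wy":0,"wz":0,"claw":30},{"x":0,"y":-0.1,"z":8,"wx":0,"wy":0,"wz":0,"claw":30},{"x":0,"y":-0.1,"z":10.5,"wx":0,"wy":0,"wz":0,"claw":30},{"x":0,"y":-0.1,"z":11.6,"wx":0,"wy":0,"wz":0,"claw":30},{"x":0,"y":-0.1,"z":11.8,"wx":0,"wy":0,"wz":0,"claw":30},{"x":0,"y":-0.1,"z":11.8,"wx":0,"wy":0,"wz":0,"claw":30}]'

```text
clock: 29.12
position: [0.3779, 0.3078, 0.0448]
tool_rot: [3.141, -0.001, 0.062]
force: [-0.1, 0.3, -1.6]
grip_width: 0.041
```

```bash
python3 - <<'E'
from plan import *
f=grab('wrist','w26.png');s=bot.observe();print(s['clock'],s['position'],s['tool_rot'],s['force'])
E
```

```text
29.175 [0.37788925 0.30788579 0.04492101] [ 3.14137635e+00 -7.69773939e-04  6.16740878e-02] [ 0.51816886 -0.89917089 -1.79554524]
```

View pics/w26.png

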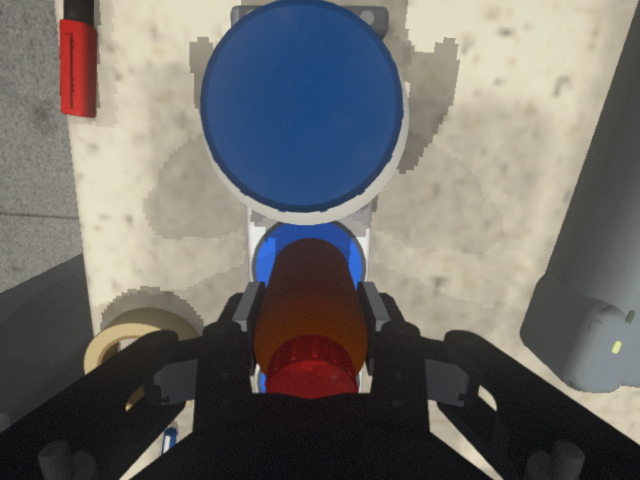

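Request:
jog_arm --increments '[{"x":0,"y":0,"z":0.1,"wx":0,"wy":0,"wz":0,"claw":30},{"x":0,"y":0,"z":0.2,"wx":0,"wy":0,"wz":0,"claw":30},{"x":0,"y":0,"z":0.25,"wx":0,"wy":0,"wz":0,"claw":30},{"x":0,"y":0,"z":0.25,"wx":0,"wy":0,"wz":0,"claw":30}]'

```text
clock: 29.68
position: [0.3779, 0.3079, 0.0424]
tool_rot: [3.141, -0.001, 0.062]
force: [-0.2, -0.3, -1.9]
grip_width: 0.0407
```

Request:
jog_arm --increments '[{"x":0,"y":0,"z":0.05,"wx":0,"wy":0,"wz":0,"claw":30},{"x":0,"y":0,"z":0.08,"wx":0,"wy":0,"wz":0,"claw":30},{"x":0,"y":0,"z":0.08,"wx":0,"wy":0,"wz":0,"claw":30}]'

```text
clock: 30.05
position: [0.3779, 0.3079, 0.0418]
tool_rot: [3.141, -0.001, 0.062]
force: [-1.0, -1.0, 4.7]
grip_width: 0.0404
```

Contact at about 5 N; release.

Request:
jog_arm --increments '[{"x":0,"y":0,"z":0,"wx":0,"wy":0,"wz":0,"claw":52},{"x":0,"y":0,"z":0,"wx":0,"wy":0,"wz":0,"claw":60},{"x":0,"y":0,"z":0,"wx":0,"wy":0,"wz":0,"claw":70},{"x":0,"y":0,"z":0,"wx":0,"wy":0,"wz":0,"claw":70}]'

```text
clock: 30.55
position: [0.3779, 0.3079, 0.0418]
tool_rot: [3.141, -0.001, 0.062]
force: [0.8, 0.6, -0.8]
grip_width: 0.0596
```

```bash
python3 - <<'E'
from plan import *
f=grab('wrist','w27.png');s=bot.observe();print(s['clock'],s['position'],s['tool_rot'],s['force'],s['grip_width'])
E
```

```text
30.6 [0.37786285 0.30791481 0.0417737 ] [ 3.14140848e+00 -7.51016393e-04  6.16924615e-02] [-0.77047003 -1.01209094 -0.01858924] 0.05971660865865108
```

View pics/w27.png

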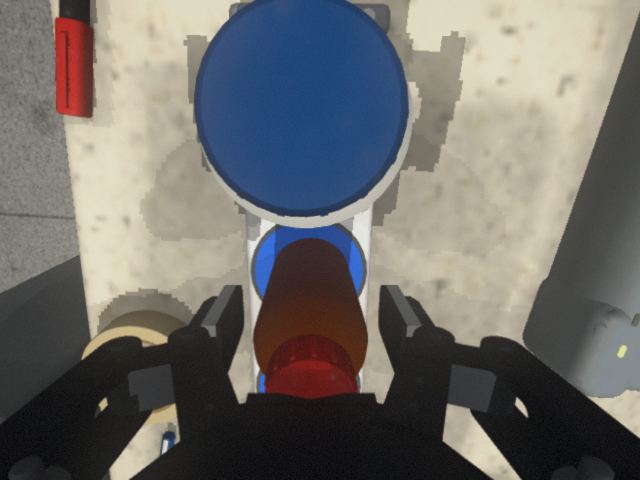

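Clear of the bottle on both sides; straight up.

Request:
jog_arm --increments '[{"x":0,"y":0,"z":-3,"wx":0,"wy":0,"wz":0,"claw":70},{"x":0,"y":0,"z":-7,"wx":0,"wy":0,"wz":0,"claw":70},{"x":0,"y":0,"z":-12,"wx":0,"wy":0,"wz":0,"claw":70},{"x":0,"y":0,"z":-17,"wx":0,"wy":0,"wz":0,"claw":70},{"x":0,"y":0,"z":-22,"wx":0,"wy":0,"wz":0,"claw":70},{"x":0,"y":0,"z":-24,"wx":0,"wy":0,"wz":0,"claw":70},{"x":0,"y":0,"z":-24,"wx":0,"wy":0,"wz":0,"claw":70}]'

```text
clock: 31.48
position: [0.378, 0.3083, 0.283]
tool_rot: [-3.14, -0.003, 0.062]
force: [-0.0, -0.6, -0.6]
grip_width: 0.0598
```

```bash
python3 - <<'E'
from plan import *
f=grab('wrist','w28.png');a=grab('scene','s28.png');b=grab('side')
for nm,lo,hi,z in (('blue',(100,140,50),(125,255,255),.133),('red',(172,140,60),(6,255,255),.106)):
    B,_=blobs(f,lo,hi,200,(180,0,460,330));print(nm,[(x,plane(f,[x[2]],z).round(4).tolist(),plane(f,[x[2]],.008).round(4).tolist()) for x in B])
cs=cv2.cvtColor(a['pixels'][130:310,250:430],cv2.COLOR_RGB2BGR);cv2.imwrite('pics/c28.png',cv2.resize(cs,None,fx=3.3,fy=3.3,interpolation=2))
cs=cv2.cvtColor(b['pixels'][170:310,250:430],cv2.COLOR_RGB2BGR);cv2.imwrite('pics/d28.png',cv2.resize(cs,None,fx=4,fy=4,interpolation=2))
print(proj(f,[[.3732,.3829,.133],[.3772,.308,.106],[.3815,.2326,.09]]).round())
for nm,lo,hi,z in (('bluecap',(100,140,50),(125,255,255),.127),('redcap',(172,140,60),(6,255,255),.1)):
    B,_=blobs(a,lo,hi,60,(280,150,400,310));print(nm,[(x,plane(a,[x[2]],z).round(4).tolist()) for x in B])
s=bot.observe();print(s['clock'],s['position'],s['force'])
E
```

```text
blue [((944, [291, 120, 35, 36], [307.9, 137.7]), [[0.3716, 0.3803, 0.133]], [[0.3708, 0.3818, 0.008]]), ((502, [285, 177, 48, 35], [307.1, 190.0]), [[0.3735, 0.3373, 0.133]], [[0.3734, 0.3205, 0.008]]), ((932, [286, 237, 46, 42], [307.9, 254.1]), [[0.3776, 0.2798, 0.133]], [[0.3793, 0.2384, 0.008]])]
red [((405, [205, 93, 14, 39], [211.4, 112.1]), [[0.2851, 0.3972, 0.106]], [[0.258, 0.4035, 0.008]]), ((590, [296, 204, 29, 27], [309.5, 217.7]), [[0.3773, 0.3074, 0.106]], [[0.3785, 0.2862, 0.008]]), ((417, [283, 289, 52, 10], [307.9, 293.8]), [[0.3805, 0.2284, 0.106]], [[0.3826, 0.183, 0.008]])]
[[310. 135.]
 [309. 217.]
 [309. 284.]]
bluecap [((214, [338, 202, 21, 19], [349.4, 213.1]), [[0.3135, 0.3513, 0.127]]), ((329, [294, 205, 21, 20], [304.2, 214.1]), [[0.3718, 0.3828, 0.127]]), ((134, [325, 230, 18, 20], [335.3, 241.4]), [[0.3056, 0.4126, 0.127]])]
redcap [((159, [347, 187, 23, 13], [358.3, 193.4]), [[0.3336, 0.2763, 0.1]]), ((209, [317, 190, 16, 16], [323.9, 197.2]), [[0.3784, 0.309, 0.1]]), ((165, [356, 291, 18, 19], [365.4, 300.8]), [[0.2323, 0.4696, 0.1]])]
31.625 [0.37736141 0.30763452 0.28085269] [-0.57125203 -0.36249704 -1.08549819]
```

View pics/c28.png

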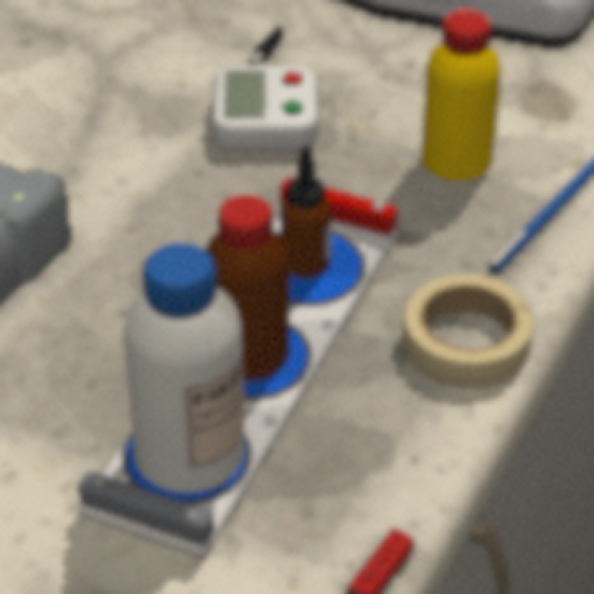

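View pics/d28.png

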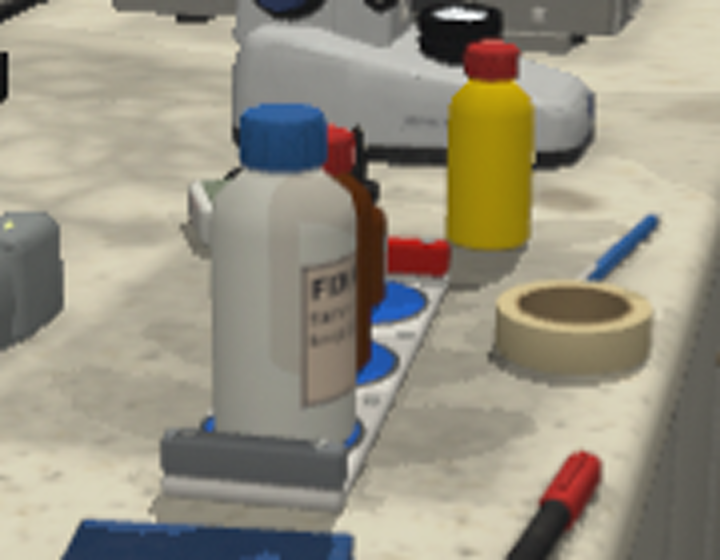

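View pics/w28.png

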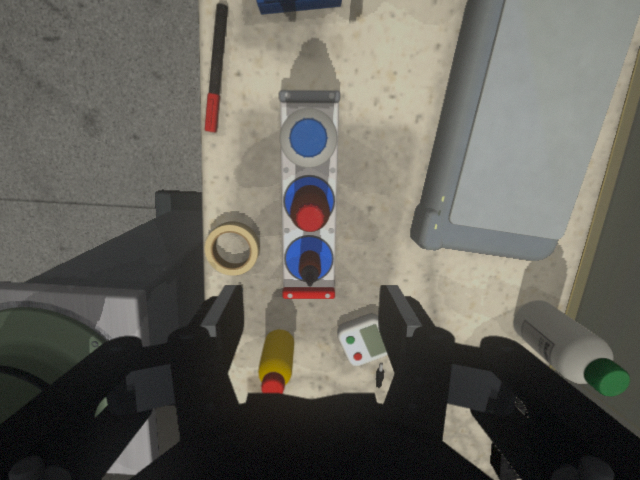

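```bash
python3 - <<'E'
from plan import *
i0=cv2.imread('pics/scene0.png').astype(int);i1=cv2.imread('pics/s28.png').astype(int)
for n,(x0,y0,x1,y1) in dict(timer=(310,145,350,182),tape=(368,210,415,252),cup=(168,288,220,350)).items():
    print(n,np.abs(i0-i1)[y0:y1,x0:x1].mean().round(2))
print(bot.job_done())
E
```

```text
timer 3.19
tape 1.81
cup 6.14
the job is handed in; nothing more can be done
None
```

```bash
python3 - <<'E'
import cv2,numpy as np
a=[cv2.imread('pics/'+n)[280:355,160:230] for n in('scene0.png','s28.png')]
cv2.imwrite('pics/cupcmp.png',cv2.resize(np.hstack(a),None,fx=5,fy=5))
E
```

```text
(no output)
```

View pics/cupcmp.png

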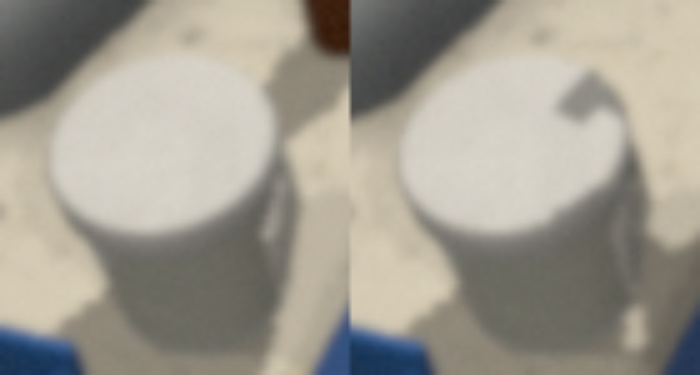

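All three bottles are on the row and the job is handed in: the dropper on the pad next to the red block, the red-capped bottle in the middle, and the blue-capped bottle next to the grey block. The clock was at about 32 s when I handed it in.

- **Position:** in the last wrist and scene pictures the blue and red caps lie within about 3 mm of my pad-centre estimates. I checked the dropper by eye only; its tip falls where the projection puts it.
- **Upright and released:** all three stand upright in the pictures. The fingers are open about 20 cm above the bottles, and the wrist force is close to zero.
- **Bystanders:** the timer and tape crops match the first picture. The cup crop differed more (6.1 against 1.8 and 3.2). A side-by-side view shows the cup in the same place with an arm shadow across its lid, but I made that comparison only after handing in.
- **Harder touch than planned:** setting the dropper down reached 33 N at the wrist for a moment before I eased off. The bottle did not move.

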